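Put the pantry's rail lights on charge

TASK

Put all the battery lights on charge: lift the cover off the charging dock and set it down flat on the counter, unsnap every light from the sloping rail and fetch the one lying on the counter, and seat each in a well of the dock, lens up and fully down. Then put the cover back on, fully down over the dock, leaving the glasses, bottles and crockery where they are.

Things in the scene. Friction and masses are not known exactly. Their poses are not given: they have to be found in the camera images.
- light1: battery puck light, 90 g; origin at its underside's centre, z out through the lens. Black foot with a bead 34 mm across (0 to 4 mm up), neck 27 mm across (4 to 12), dark metal body 56 mm across (12 to 25: grip it here), white lens 46 mm across (25 to 27). Charging contacts underneath. If present it starts snapped into seat 1 of the sloping rail.
- light2: the same kind of light; if present it starts in seat 2 of the rail.
- light3: the same; if present it starts in seat 3 of the rail.
- light4: the same; if present it starts in seat 4 of the rail.
- light5: the same; always present, it starts standing loose on the counter on its foot, lens up.
- rail: fixed brass light rail: a channel 410 mm long (y), 41 mm wide, on two posts; origin on the counter under its middle. The channel's floor is 78 mm up at the middle line and slopes 35 degrees: its normal, which is the z of a light in it, leans from vertical towards the rail's -x, the robot's side.
- rail_mid (a point): middle of the channel's floor. Seats 1 to 4 lie at y = -135, -45, 45, 135 mm, 90 mm apart: grip a light across the rail, one finger up-slope and one down-slope of it; the fingertips may overhang the rail's edges. In a seat two sprung steel catches snap over the foot's bead: a straight pull of about 10 N along the light's axis frees it in 5 mm; 12 mm out it is clear of the channel.
- dock: fixed charging dock, origin at its underside's centre: a base flange 108 mm (x) by 316 mm (y), 4 mm thick, and on it a grey deck 84 by 292 mm, its top 18 mm above the counter, with four round wells in a row along y, 40 mm across, 9 mm deep, 68 mm apart. A seated light's body is 3 mm above the deck; hold lights across the dock (fingers closing along its x).
- well1 (a point): centre of the floor of well 1, 9 mm above the counter, at y = -102 mm of the dock; a seated light's origin lies here.
- well2 (a point): centre of the floor of well 2, 9 mm above the counter, at y = -34 mm of the dock; a seated light's origin lies here.
- well3 (a point): centre of the floor of well 3, 9 mm above the counter, at y = 34 mm of the dock; a seated light's origin lies here.
- well4 (a point): centre of the floor of well 4, 9 mm above the counter, at y = 102 mm of the dock; a seated light's origin lies here.
- dock_seat (a point): middle of the dock at the top of its base flange, 4 mm above the counter; the cover's origin lies here when it is on.
- cover: the dock's lift-off wooden dust cover, about 280 g: a box open below, 98 mm (x) by 306 mm (y), 43 mm tall, walls 3 mm; origin at the centre of its lower rim, z up. It drops over the deck with 4 mm to spare all round onto the flange, either way round. Brass bar handle on top: 12 mm wide (x), 90 mm long (y), 54 to 66 mm above the origin. It starts on the dock.
- decanter: glass decanter, 92 mm across, 238 mm tall; leave it alone. Origin under its middle, as for all below.
- whiskey: amber bottle, 72 mm across, 220 mm tall; leave it alone.
- tumbler_a: glass tumbler, 76 mm across, 85 mm tall; leave it alone.
- tumbler_b: the same, another one; leave it alone.
- mug: white mug, 76 mm across and 88 mm tall, with a handle; leave it alone.
- jigger: steel jigger (hourglass measure), 48 mm across, 82 mm tall; leave it alone.
- sugar_bowl: white bowl, 84 mm across, 50 mm tall; leave it alone.

How it is judged:
By the outcome, as a careful person would: the job done as asked, in the order asked, and still so for the second after the job is handed in, with the robot touching nothing.
Of light1, light2, light3, light4 only 2 to 3 are there at a start; the rules pass over those that are not, and their reading is None.
At some moment in a run one of cover, light5 may be knocked a few centimetres aside while the robot is not near it.
It also fails if it takes over 210 s, if anything falls off the work surface, if the arm or the gripper's body presses on something with over 40 N, if the wrist force passes 120 N, or if a joint passes its speed limit or range.

ROBOT

A 6-joint arm with a two-finger parallel gripper is mounted at the origin on the work surface. World frame = base frame: x ahead of the robot, y to its left, z up, the work surface at z = 0. Lengths are in m, angles in rad, forces in N, time in s.
With the tool pointing down it reaches from about 0.425 to 0.95 m from the base axis. Payload 3.5 kg.
Tool frame: the origin (TCP) lies at the very end of the fingers, on their centre line; the grasp point (between the pads) lies 19 mm behind it; z points along the fingers, y is the direction in which the jaws open and shut (so a half turn about z gives the same grasp; the last joint's range is limited). The gripper opens to 85 mm and grips with 20 to 120 N. Pads are 22 mm wide; open, the fingers measure 114 mm over their backs; the gripper's body (76 mm by 85 mm) begins 54 mm behind the grasp point. The pads swing forward as they close: fully open they stand 13 mm farther back than shut.
Start: joints at [1.123, 0.286, 1.577, -0, 1.279, -0.15], TCP at [0.198, 0.645, 0.231] pointing down, gripper open.
Joint ranges: [-2.77, 2.77], [-0.9, 2.22], [0.21, 2.48], [-1.53, 4.67], [0.24, 2.81], [-2.84, 2.84]. Speed limits (rad/s): [2.79, 2.79, 3.14, 3.14, 3.14, 3.14].

INTERFACE

Orientations are given as a unit quaternion [x, y, z, w].
In Python, from plant import get_state, read_camera, get_calibration, ticket, search_frame, cut_out, pinpoint gives the robot as it stands.
- The arm moves only by the tool move_arm, never from a script. Its argument "plan" is a list that holds one entry, the list of rows, each a list of 7 numbers: the turn, a rotation vector about the tool's x, y, z in degrees, then the shift along the tool's x, y, z in m, then the finger opening in m, from 0 to 0.0854. In form: [[[ax, ay, az, x, y, z, hand], ...]]. A call has exactly 5 rows; each row is the pose to reach, as a shift and turn from the pose measured when the call began, along the tool's axes at that moment; what a row does not reach only later rows make up. A row lasts 1/8 s, in which the tool goes at most 62.5 mm and 10.7 degrees, less where a joint would pass 70% of its speed; a pose out of reach is approached as far as the arm can. A call with a gripper value outside its range is refused whole. The fingers move at their own pace and stop on an object; "force" is the grip in N (left out, the last holds). Time passes only in rows, so rows that repeat a pose let the fingers close, or fill a call up. It gives the time, the measured TCP pose, the force and the opening at its end, in the units of the state.
- get_state(): the state, without advancing time (a new reading comes with each control period).
- read_camera(name): name is "scene" or "side" or "wrist"; returns the picture (480x640x3 uint8, red, green, blue); there is no depth.
- get_calibration(name): a dict with "mtx" (3x3 intrinsics, pixels), "extrinsics" (4x4, takes a point from camera to world coordinates); the wrist camera has in their place "hand_eye" (4x4, takes a point from camera to tool coordinates, whose origin is the TCP and whose axes are the flange's). Camera axes: x right, y up, looking along -z (the intrinsics and any distortion apply to the point x, -y, -z); pixel columns grow to the right and rows downward; lengths in m; the calibration is good to about 2 mm. The wrist camera is an equidistant fisheye: a pixel r from the principal point sees the ray r / f radians off the axis. A picture is of the moment at which its call begins: read the wrist's pose just before it. get_calibration takes no time and is no camera call.
- ticket.sign_off(): hands the job in, once; it reports no verdict.
Trained networks look in the newest picture that a camera, given by its name, has taken for a name from the list of things; names that differ only in an ending like _2 or _b are one class to them, and where a whole thing is asked for, a point or a joint stands for the part that bears it (a point fixed in the world has none). Each returns a list of dicts, best first, with "p" (0 to 1); they miss things now and then, are a little off and sometimes report something else, mostly with a low value. They report only what shows in the picture. A call takes as long as a camera call.
- search_frame(camera, query): "centre" ([column, row] in pixels, amid what is visible of it).
- cut_out(camera, query): "pixels" (480x640 bool, what is visible of it) and "centre" ([column, row] in pixels, amid what is visible of it).
- pinpoint(camera, query): "centre" ([column, row] in pixels: a listed point, or the origin of a listed thing).
The state is a dict: "time": time; "qpos": joint angles; "dq": joint speeds; "joint_efforts": joint torques, N m; "eef_pos": TCP position; "tcp_rot": TCP orientation; "contact_force": force on the tool from outside, world axes, zero at the start; "wrist_torque": the same for the moment, N m; "opening": opening from 0.0 (shut) to 1.0 (fully open).
Only numpy, scipy, OpenCV 4.12 (cv2) and the standard library are available. Lean on these libraries where they do the work, as an engineer would, in place of code of your own. Each camera call takes 0.05 s, during which the arm holds its last target.

## Working session

There is one attempt and no reset: what is moved stays moved. The work goes in short steps, Python scripts to look and compute and a tool call to move; the robot and the scene stay as the last step left them, time stands still between calls to the robot, and variables do not carry over. Pictures are saved under pics/ and viewed, and the job is handed in when it is done.

Besides the shell and the picture viewer there is one more tool, called after "Request:" as a command line: name --argument value ..., lists and objects as JSON in quotes. move_arm: Moves the arm, as the interface text tells. Its arguments: {"type":"object","properties":{"plan":{"type":"array","items":{"type":"array","items":{"type":"array","items":{"type":"number"}}}},"force":{"type":"number"}},"required":["plan"]}

```bash
ls; mkdir -p pics; python3 - <<'E'
from plant import *
import cv2,numpy as np
s=get_state();print(s)
for n in ["scene","side","wrist"]:
    im=read_camera(n);cv2.imwrite(f"pics/a_{n}.png",im[:,:,::-1])
    c=get_calibration(n);print(n,{k:np.round(v,4).tolist() if not isinstance(v,str) else v for k,v in c.items()})
E
```

```text
pics
{'time': 0.0, 'qpos': array([ 1.12299290e+00,  2.87194450e-01,  1.57814438e+00,  5.51897857e-06,
        1.27863051e+00, -1.50003391e-01]), 'dq': array([-8.52049960e-04, -1.02295261e-03, -1.34721551e-03,  7.78777652e-04,
        1.29368376e-03, -1.28222155e-05]), 'joint_efforts': array([-1.10425332e-03, -4.05974042e+01, -2.92631990e+01, -1.71241122e-04,
        5.70982753e-03, -7.96988246e-06]), 'eef_pos': array([0.19774477, 0.64470479, 0.22994566]), 'tcp_rot': array([ 1.48351096e-01,  9.88934042e-01, -1.13487464e-03, -3.52458916e-04]), 'contact_force': array([ 0.22881594,  0.41761365, -0.34027252]), 'wrist_torque': array([-0.00084265,  0.05229905,  0.01234843]), 'opening': 1.0007864370045807}
scene {'mtx': [[443.9447, 0.0, 315.51], [0.0, 443.9447, 248.8678], [0.0, 0.0, 1.0]], 'extrinsics': [[-0.475, -0.721, 0.5046, 1.0237], [0.8798, -0.3782, 0.2878, 0.1364], [-0.0166, 0.5807, 0.814, 0.8573], [0.0, 0.0, 0.0, 1.0]]}
side {'mtx': [[439.7504, 0.0, 314.2224], [0.0, 439.7504, 246.7054], [0.0, 0.0, 1.0]], 'extrinsics': [[0.7709, 0.4144, -0.4837, 0.1377], [-0.6369, 0.4941, -0.5917, -0.6668], [-0.0062, 0.7642, 0.6449, 0.658], [0.0, 0.0, 0.0, 1.0]]}
wrist {'mtx': [[371.6483, 0.0, 323.4032], [0.0, 371.6483, 230.0262], [0.0, 0.0, 1.0]], 'hand_eye': [[-0.0003, 0.9601, 0.2798, 0.0721], [1.0, 0.0006, -0.0009, 0.0005], [-0.0011, 0.2798, -0.9601, -0.1424], [0.0, 0.0, 0.0, 1.0]]}
```

View pics/a_scene.png

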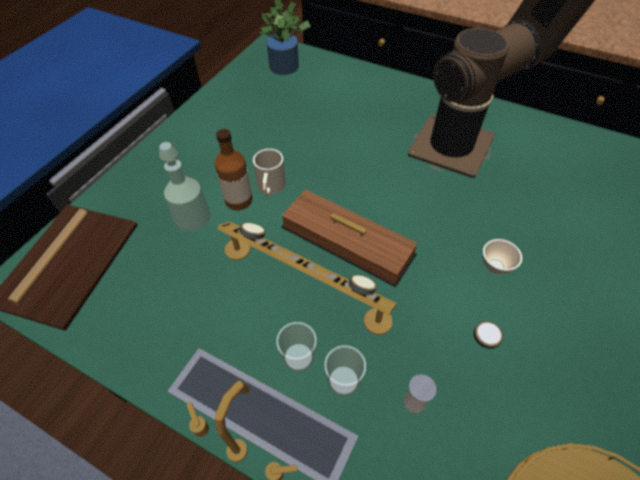

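View pics/a_side.png

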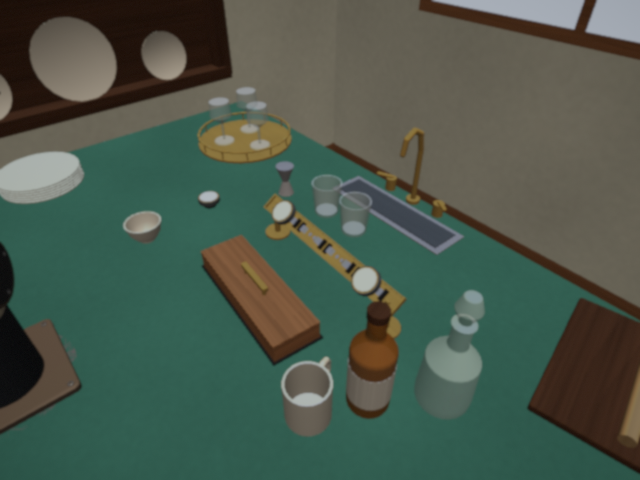

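View pics/a_wrist.png

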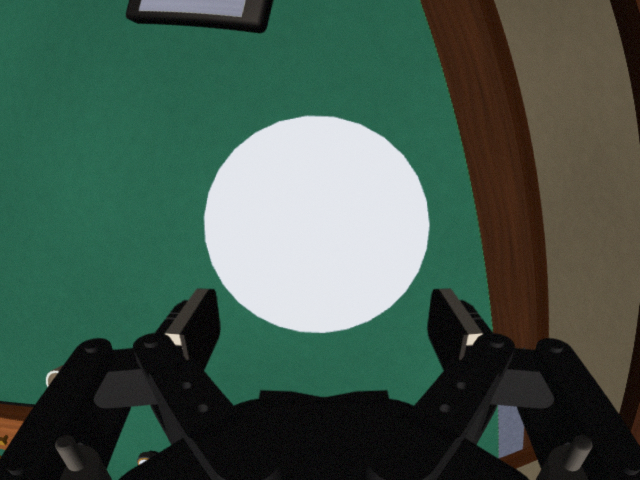

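```bash
cat > h.py <<'E'
from plant import *
import cv2,numpy as np
from scipy.spatial.transform import Rotation as R
F=np.diag([1,-1,-1.])
def cal(n):
    c=get_calibration(n); K=np.array(c['mtx'])
    if n=='wrist':
        s=get_state();T=np.eye(4);T[:3,:3]=R.from_quat(s['tcp_rot']).as_matrix();T[:3,3]=s['eef_pos']
        return K,T@np.array(c['hand_eye'])
    return K,np.array(c['extrinsics'])
def ray(n,px,C=None):
    K,E=C or cal(n)
    u=(px[0]-K[0,2])/K[0,0];v=(px[1]-K[1,2])/K[1,1]
    if n=='wrist':
        r=np.hypot(u,v);d=np.array([np.sin(r)*u/max(r,1e-9),np.sin(r)*v/max(r,1e-9),np.cos(r)])
    else: d=np.array([u,v,1])
    d=E[:3,:3]@(F@d);return E[:3,3],d/np.linalg.norm(d)
def onz(n,px,z,C=None):
    o,d=ray(n,px,C);return o+d*(z-o[2])/d[2]
def proj(n,P,C=None):
    K,E=C or cal(n)
    p=(np.atleast_2d(P)-E[:3,3])@E[:3,:3]@F
    if n=='wrist':
        rr=np.hypot(p[:,0],p[:,1]);th=np.arctan2(rr,p[:,2]);u=p[:,0]/rr*th;v=p[:,1]/rr*th
    else: u=p[:,0]/p[:,2];v=p[:,1]/p[:,2]
    return np.c_[u*K[0,0]+K[0,2],v*K[1,1]+K[1,2]]
def tri(rays):
    A=0;b=0
    for o,d in rays:
        M=np.eye(3)-np.outer(d,d);A=A+M;b=b+M@o
    X=np.linalg.solve(A,b);return X,[np.linalg.norm((np.eye(3)-np.outer(d,d))@(X-o)) for o,d in rays]
def save(n,f,pts=None):
    im=read_camera(n)[:,:,::-1].copy()
    if pts is not None:
        for p in proj(n,pts): cv2.circle(im,(int(round(p[0])),int(round(p[1]))),2,(255,0,255),-1)
    cv2.imwrite(f"pics/{f}.png",im)
def rel(pos,Rm=None):
    """shift and rotvec in tool axes from the current pose to the target"""
    s=get_state();R0=R.from_quat(s['tcp_rot']).as_matrix()
    sh=R0.T@(np.array(pos)-s['eef_pos'])
    rv=np.zeros(3) if Rm is None else np.degrees(R.from_matrix(R0.T@Rm).as_rotvec())
    return np.r_[rv,sh]
E
python3 - <<'E'
from h import *
for q in ["light1","light5","rail","rail_mid","dock","well1","well4","dock_seat","cover","decanter","whiskey","tumbler_a","mug","jigger","sugar_bowl"]:
    o={}
    for n in ["scene","side"]:
        o[n]=pinpoint(n,q)
        print(q,n,[(round(r['p'],2),np.round(r['centre'],1).tolist()) for r in o[n][:6]])
    if o['scene'] and o['side'] and len(o['scene'])==1:
        X,e=tri([ray(n,o[n][0]['centre']) for n in o]);print('   ',X.round(4),np.round(e,4))
print(get_state()['time'])
E
```

```text
light1 scene [(0.78, [253.6, 234.4]), (0.73, [357.9, 290.7]), (0.73, [485.9, 338.3]), (0.19, [267.3, 183.2])]
light1 side [(0.9, [369.6, 285.0]), (0.84, [287.8, 217.0]), (0.76, [209.0, 206.6]), (0.21, [256.1, 300.5])]
light5 scene [(0.78, [253.6, 234.4]), (0.73, [357.9, 290.7]), (0.73, [485.9, 338.3]), (0.19, [267.3, 183.2])]
light5 side [(0.9, [369.6, 285.0]), (0.84, [287.8, 217.0]), (0.76, [209.0, 206.6]), (0.21, [256.1, 300.5])]
rail scene [(0.68, [302.0, 284.0])]
rail side [(0.68, [323.3, 272.7]), (0.63, [284.7, 193.1])]
    [ 0.5909 -0.1457  0.0014] [0.002 0.002]
rail_mid scene [(0.98, [301.2, 267.2])]
rail_mid side [(0.62, [328.1, 247.4])]
    [ 0.5954 -0.1473  0.0727] [0.003 0.003]
dock scene [(0.37, [492.2, 271.2])]
dock side [(0.54, [352.0, 229.9]), (0.2, [252.7, 298.6])]
    [0.6056 0.0338 0.1394] [0.1971 0.1971]
well1 scene []
well1 side []
well4 scene []
well4 side []
dock_seat scene []
dock_seat side []
cover scene [(0.6, [346.2, 236.9])]
cover side [(0.96, [254.2, 299.1])]
    [ 0.4301 -0.1164  0.0051] [0.0001 0.0001]
decanter scene [(0.68, [191.6, 215.1])]
decanter sid
[... 155 characters left out ...]
0005 0.0005]
whiskey scene [(0.76, [241.2, 198.0])]
whiskey side [(0.83, [367.8, 398.8]), (0.57, [323.1, 274.7])]
    [ 0.4458 -0.416   0.0043] [0.0057 0.0057]
tumbler_a scene [(0.7, [300.3, 357.3]), (0.56, [344.9, 381.9])]
tumbler_a side [(0.63, [354.5, 230.9]), (0.58, [326.8, 211.5]), (0.44, [368.9, 397.6])]
mug scene [(0.75, [270.8, 180.3]), (0.18, [414.4, 401.7])]
mug side [(0.7, [306.5, 411.2])]
jigger scene [(0.89, [413.0, 402.0])]
jigger side [(0.73, [287.2, 190.4])]
    [0.7228 0.1655 0.0037] [0.0014 0.0014]
sugar_bowl scene [(0.57, [495.4, 267.1])]
sugar_bowl side [(0.72, [149.4, 236.7]), (0.55, [210.1, 204.2]), (0.42, [351.2, 230.8])]
    [0.3507 0.22   0.002 ] [0.0028 0.0028]
1.65
```

```bash
python3 - <<'E'
from h import *
for a,b in [((253.6,234.4),(369.6,285)),((357.9,290.7),(287.8,217)),((485.9,338.3),(209,206.6)),((270.8,180.3),(306.5,411.2)),((300.3,357.3),(354.5,230.9)),((344.9,381.9),(326.8,211.5))]:
    X,e=tri([ray('scene',a),ray('side',b)]);print(X.round(4),np.round(e,4))
for n in ['scene','side']:
    im=read_camera(n)
    x0,y0=(200,170) if n=='scene' else (180,160)
    c=im[y0:y0+180,x0:x0+240];cv2.imwrite(f"pics/c_{n}.png",cv2.resize(c,(800,600),interpolation=cv2.INTER_CUBIC)[:,:,::-1])
E
```

```text
[ 0.5752 -0.2825  0.0806] [0.0061 0.0061]
[ 0.5929 -0.0153  0.0771] [0.0016 0.0016]
[ 0.5271  0.2508 -0.0065] [0.0027 0.0027]
[ 0.3571 -0.3746  0.0088] [0.0006 0.0006]
[ 0.7454 -0.0711 -0.0053] [0.0052 0.0052]
[ 0.7475  0.0325 -0.0049] [0.0037 0.0037]
```

View pics/c_scene.png

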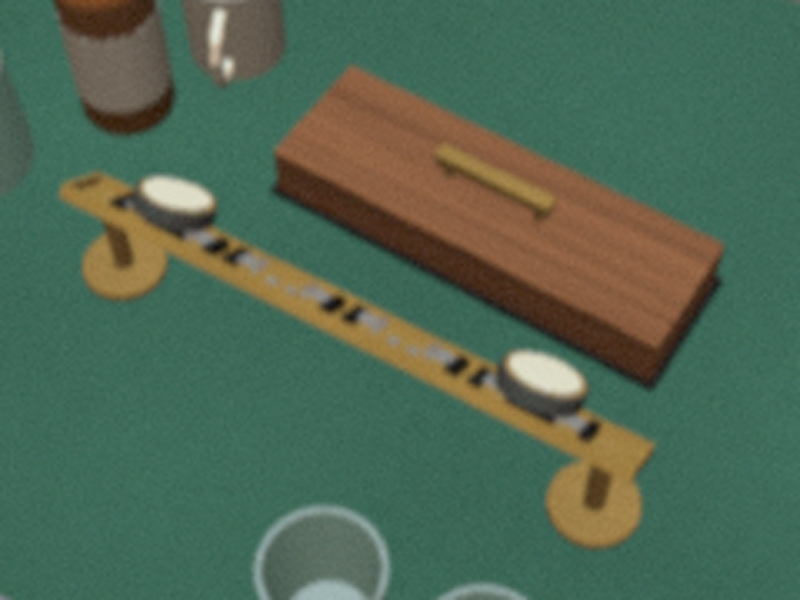

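View pics/c_side.png

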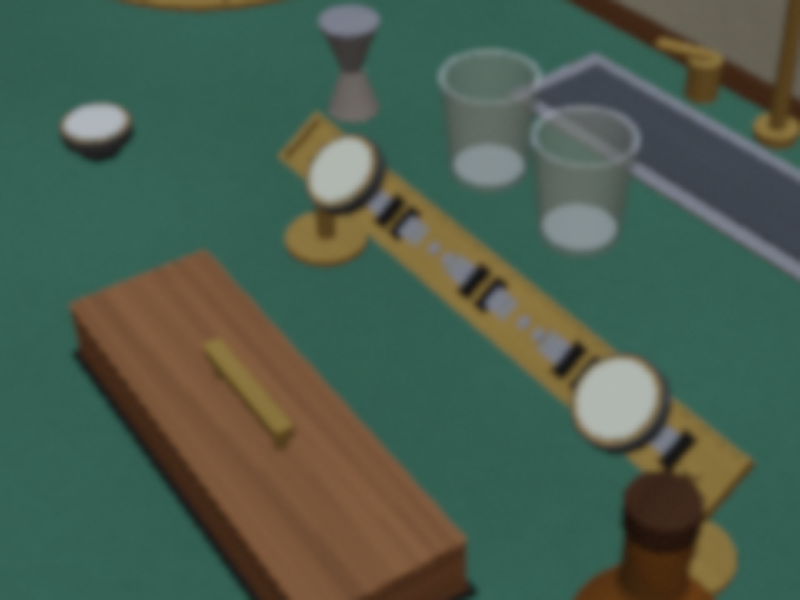

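```bash
cat > fit.py <<'E'
from h import *
from scipy.optimize import minimize
def boxpts(hx,hy,z0,z1): return np.array([[sx*hx,sy*hy,z] for sx in(-1,1) for sy in(-1,1) for z in(z0,z1)])
def place(P,x,y,yaw,z=0):
    c,s=np.cos(yaw),np.sin(yaw);return P@np.array([[c,s,0],[-s,c,0],[0,0,1]])+[x,y,z]
def hullmask(n,Pl,C):
    m=np.zeros((480*4,640*4),np.uint8)
    for P in Pl:
        h=cv2.convexHull(proj(n,P,C).astype(np.float32))
        cv2.fillConvexPoly(m,np.round(h*4+1.5).astype(np.int32),1)
    return cv2.resize(m.astype(np.float32),(640,480),interpolation=cv2.INTER_AREA)
def fit(parts,masks,x0,z=0,scale=(.01,.01,.05)):
    Cs={n:cal(n) for n in masks}
    def cost(p):
        t=0
        for n,M in masks.items():
            m=hullmask(n,[place(P,*(x0+p*scale),z=z) for P in parts],Cs[n]);t+=np.abs(m-M).sum()/M.sum()
        return t
    best=None
    for yaw in (-1,0,1):
        r=minimize(cost,[0,0,yaw],method='Nelder-Mead',options=dict(initial_simplex=np.array([[0,0,yaw],[1,0,yaw],[0,1,yaw],[0,0,yaw+1.]])))
        if best is None or r.fun<best.fun: best=r
    return x0+best.x*scale,best.fun
E
python3 - <<'E'
from fit import *
for n in ('scene','side'): read_camera(n)
cov=[boxpts(.049,.153,0,.043),boxpts(.006,.045,.054,.066)]
mk={}
for q in ('cover','rail'):
    mk[q]={}
    for n in('scene','side'):
        r=cut_out(n,q);print(q,n,[(x['p'],x['pixels'].sum()) for x in r]);mk[q][n]=r[0]['pixels'].astype(np.float32)
p,f=fit(cov,mk['cover'],np.array([.43,-.116,0.]),.004);print('cover',p.round(4),np.degrees(p[2]),f)
for n in ('scene','side'):
    p1,f1=fit(cov,{n:mk['cover'][n]},np.array([.43,-.116,0.]),.004);print(n,p1.round(4),f1)
np.save('cover0.npy',p)
for n in('scene','side'):
    im=read_camera(n)[:,:,::-1].copy()
    for q,col in(('cover',(255,0,255)),('rail',(0,255,255))):
        cs,_=cv2.findContours(mk[q][n].astype(np.uint8),cv2.RETR_EXTERNAL,cv2.CHAIN_APPROX_NONE);cv2.drawContours(im,cs,-1,col,1)
    for P in cov:
        for u in proj(n,place(P,*p,z=.004)): cv2.circle(im,(int(u[0]),int(u[1])),1,(255,255,0),-1)
    cv2.imwrite(f'pics/f_{n}.png',im)
E
```

```text
cover scene [(0.97, np.int64(5707))]
cover side [(0.69, np.int64(6963)), (0.2, np.int64(531))]
rail scene [(0.97, np.int64(3071))]
rail side [(0.89, np.int64(3035)), (0.19, np.int64(881)), (0.18, np.int64(486))]
cover [ 0.4359 -0.1129 -0.0921] -5.276072065375423 0.07792175561189651
scene [ 0.4349 -0.112  -0.0911] 0.02674347348511219
side [ 0.4376 -0.1146 -0.0983] 0.02913614735007286
```

View pics/f_scene.png

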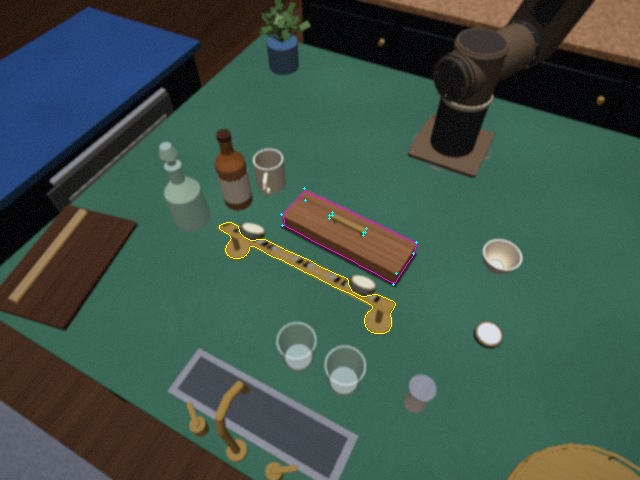

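View pics/f_side.png

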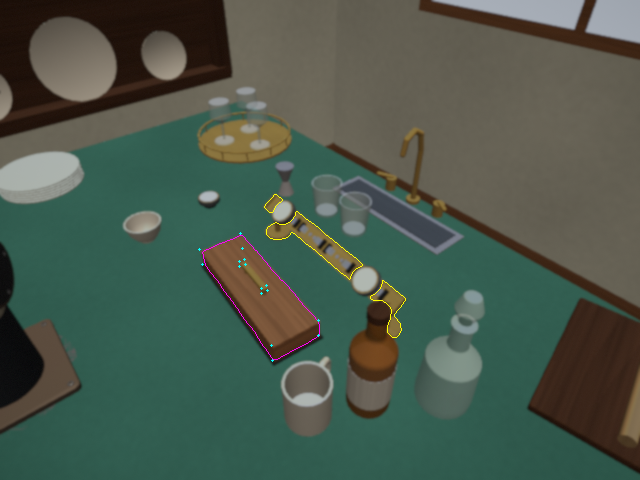

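```bash
python3 - <<'E'
from fit import *
print('tray near edge',onz('scene',(580,448),.02),onz('side',(245,157),0),onz('side',(200,140),0),'plate',onz('side',(84,182),0),onz('side',(30,198),0), 'wristplate',onz('wrist',(315,225),.02),onz('wrist',(205,225),.02))
P=np.array([[sx*.049,sy*.153,z] for sx in(-1,1) for sy in np.linspace(-1,1,7) for z in(0,.043)])
pts=np.vstack([place(P,.55,.42,np.pi/2)])
save('scene','g_scene',pts);save('side','g_side',pts)
E
```

```text
tray near edge [0.66529666 0.44994    0.02      ] [0.74026902 0.40217672 0.        ] [0.68964278 0.5937756  0.        ] plate [0.31314564 0.57404957 0.        ] [0.17479104 0.58498209 0.        ] wristplate [0.22052976 0.63059221 0.02      ] [0.18722885 0.52294016 0.02      ]
```

View pics/g_side.png

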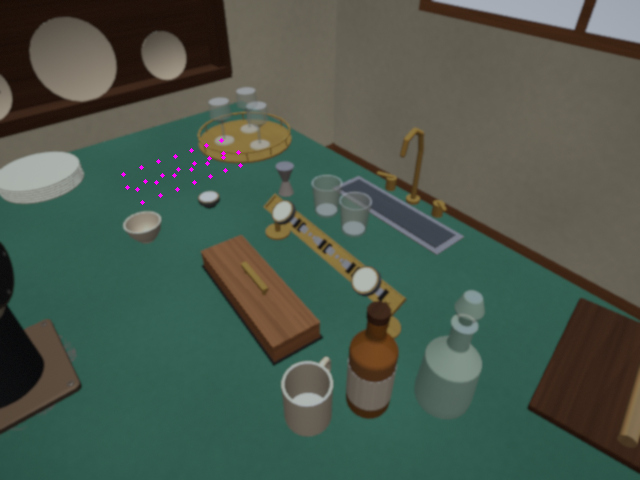

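View pics/g_scene.png

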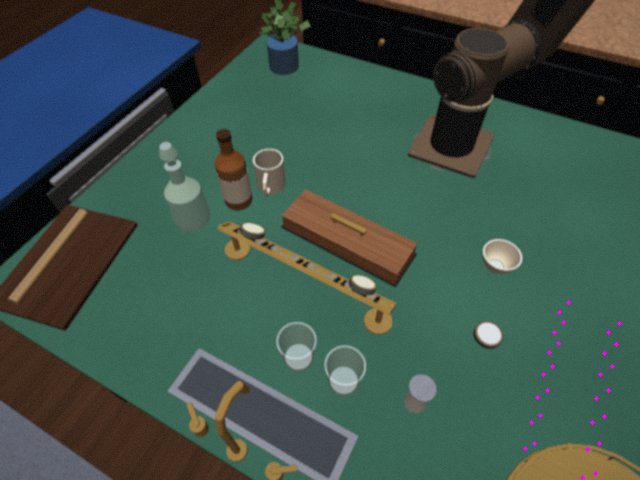

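```bash
cat >> h.py <<'E'
def down(phi_deg):
    f=np.radians(phi_deg);s,c=np.sin(f),np.cos(f);return np.array([[-s,c,0],[c,s,0],[0,0,-1]])
def rows(wps):
    for p,Rm in wps: print(np.r_[rel(p,Rm)[:3].round(1),rel(p,Rm)[3:].round(4)].tolist())
def polar(p0,f0,p1,f1,n):
    a0,a1=np.arctan2(p0[1],p0[0]),np.arctan2(p1[1],p1[0]);r0,r1=np.hypot(*p0[:2]),np.hypot(*p1[:2])
    out=[]
    for t in np.arange(1,n+1)/n:
        a=a0+(a1-a0)*t;r=r0+(r1-r0)*t
        out.append(([r*np.cos(a),r*np.sin(a),p0[2]+(p1[2]-p0[2])*t],down(f0+(f1-f0)*t)))
    return out
def st():
    s=get_state();T=R.from_quat(s['tcp_rot']).as_matrix()
    print('t',round(s['time'],2),'pos',s['eef_pos'].round(4),'yang',np.degrees(np.arctan2(T[1,1],T[0,1])).round(2),'z',T[:,2].round(3),'F',s['contact_force'].round(1),'open',round(s['opening']*85.4,1),'q',s['qpos'].round(2))
    return s['eef_pos'],np.degrees(np.arctan2(T[1,1],T[0,1]))
E
python3 - <<'E'
from h import *
p,f=st(); w=polar(p,f,[.436,-.113,.17],-5.3,15)
rows(w[:5])
E
```

```text
t 2.25 pos [0.198  0.6453 0.2313] yang 72.94 z [-0. -0. -1.] F [ 0.1 -0.5 -0.3] open 85.5 q [ 1.12  0.29  1.58 -0.    1.28 -0.15]
[-0.0, 0.0, 5.2, -0.0671, -0.0184, 0.0041]
[-0.0, 0.0, 10.4, -0.1304, -0.0433, 0.0082]
[-0.0, 0.0, 15.6, -0.1894, -0.074, 0.0123]
[-0.0, 0.0, 20.9, -0.2435, -0.1101, 0.0164]
[-0.0, 0.0, 26.1, -0.2924, -0.1509, 0.0204]
```

Request:
move_arm --plan '[[[0, 0, 5, -0.06, -0.018, 0.004, 0.085], [0, 0, 10, -0.12, -0.04, 0.008, 0.085], [0, 0, 15, -0.177, -0.068, 0.012, 0.085], [0, 0, 20, -0.235, -0.104, 0.016, 0.085], [0, 0, 26, -0.29, -0.15, 0.02, 0.085]]]'

```text
time: 2.88
eef_pos: [0.4227, 0.4302, 0.2124]
tcp_rot: [0.369, 0.93, 0.0, 0.0]
contact_force: [0.7, 0.2, 0.1]
opening: 1.0
```

```bash
python3 - <<'E'
from h import *
p,f=st(); w=polar(p,f,[.436,-.113,.17],-5.3,10)
rows(w[:5]);
E
```

```text
t 2.88 pos [0.4227 0.4302 0.2124] yang 46.75 z [ 0.001  0.    -1.   ] F [0.7 0.2 0.1] open 85.4 q [ 0.63  0.15  1.78 -0.    1.22 -0.19]
[0.0, 0.0, 5.2, -0.0611, -0.0198, 0.0042]
[0.0, 0.0, 10.4, -0.1182, -0.0456, 0.0085]
[0.0, 0.0, 15.6, -0.1707, -0.0768, 0.0127]
[0.0, 0.0, 20.8, -0.2182, -0.1127, 0.0169]
[0.0, 0.0, 26.0, -0.2603, -0.1527, 0.0212]
```

Request:
move_arm --plan '[[[0, 0, 5, -0.06, -0.02, 0.004, 0.085], [0, 0, 10, -0.118, -0.046, 0.008, 0.085], [0, 0, 15.5, -0.17, -0.077, 0.013, 0.085], [0, 0, 21, -0.218, -0.113, 0.017, 0.085], [0, 0, 26, -0.26, -0.153, 0.021, 0.085]]]'

```text
time: 3.5
eef_pos: [0.5077, 0.1385, 0.1916]
tcp_rot: [0.57, 0.822, 0.001, 0.001]
contact_force: [0.1, -0.7, 0.2]
opening: 0.995
```

```bash
python3 - <<'E'
from h import *
p,f=st(); w=polar(p,f,[.436,-.113,.17],-5.3,5)
rows(w[:5]);
E
```

```text
t 3.5 pos [0.5077 0.1385 0.1916] yang 20.55 z [ 0.002  0.    -1.   ] F [ 0.1 -0.7  0.2] open 84.9 q [ 0.07 -0.01  1.98  0.    1.17 -0.29]
[0.1, 0.0, 5.2, -0.0512, -0.0228, 0.0043]
[0.1, 0.0, 10.3, -0.0981, -0.0503, 0.0086]
[0.1, 0.0, 15.5, -0.1405, -0.082, 0.0129]
[0.1, -0.0, 20.7, -0.178, -0.1173, 0.0171]
[0.1, -0.0, 25.9, -0.2103, -0.1554, 0.0214]
```

Request:
move_arm --plan '[[[0, 0, 5, -0.051, -0.023, 0.004, 0.06], [0, 0, 10, -0.098, -0.05, 0.009, 0.06], [0, 0, 15.5, -0.14, -0.082, 0.013, 0.06], [0, 0, 21, -0.178, -0.117, 0.017, 0.06], [0, 0, 26, -0.21, -0.155, 0.021, 0.06]]]'

```text
time: 4.12
eef_pos: [0.4358, -0.1143, 0.1707]
tcp_rot: [0.741, 0.672, 0.001, 0.001]
contact_force: [0.5, -1.0, 0.3]
opening: 0.695
```

```bash
python3 - <<'E'
from fit import *
p,f=st(); c=np.load('cover0.npy')
cov=np.vstack([boxpts(.049,.153,.043,.043),boxpts(.006,.045,.066,.066)])
save('wrist','w1',place(cov,*c,z=.004))
rows([([c[0],c[1],.09],down(np.degrees(c[2])))])
E
```

```text
t 4.12 pos [ 0.4358 -0.1143  0.1707] yang -5.63 z [ 0.003 -0.    -1.   ] F [ 0.5 -1.   0.3] open 59.4 q [-0.48 -0.17  2.17  0.    1.14 -0.39]
[-0.0, 0.2, -0.6, 0.0053, 0.0021, 0.0799]
```

View pics/w1.png

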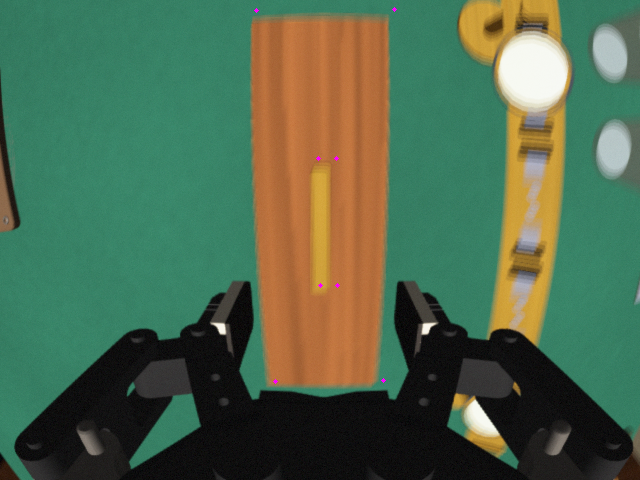

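```bash
python3 - <<'E'
from fit import *
read_camera('scene');read_camera('scene');read_camera('scene')
p,f=st(); c=np.load('cover0.npy')
cov=np.vstack([boxpts(.049,.153,.043,.043),boxpts(.006,.045,.066,.066)])
save('wrist','w2',place(cov,*c,z=.004))
r=cut_out('wrist','cover');print([(x['p'],x['pixels'].sum(),x['centre']) for x in r])
top=[boxpts(.049,.153,0,.043)]
C=cal('wrist')
# pixel points on handle ends/edges: find bright brass mask
im=read_camera('wrist');hsv=cv2.cvtColor(im,cv2.COLOR_RGB2HSV);
print(hsv[230,320],hsv[230,290])
p,f=st()
rows([([c[0],c[1],.09],down(np.degrees(c[2])))])
E
```

```text
t 4.33 pos [ 0.4362 -0.1132  0.1706] yang -5.56 z [ 0.003  0.001 -1.   ] F [-0.5  0.6 -0.3] open 59.9 q [-0.48 -0.17  2.17  0.    1.14 -0.38]
[(0.83, np.int64(47188), [320.5, 188.0])]
[ 20 182 213] [ 12 169 171]
t 4.47 pos [ 0.4369 -0.1118  0.1707] yang -5.35 z [ 0.002  0.    -1.   ] F [ 0.2  0.1 -0. ] open 60.2 q [-0.48 -0.17  2.17  0.    1.14 -0.38]
[0.1, -0.0, -0.1, -0.0012, -0.001, 0.0807]
```

View pics/w2.png

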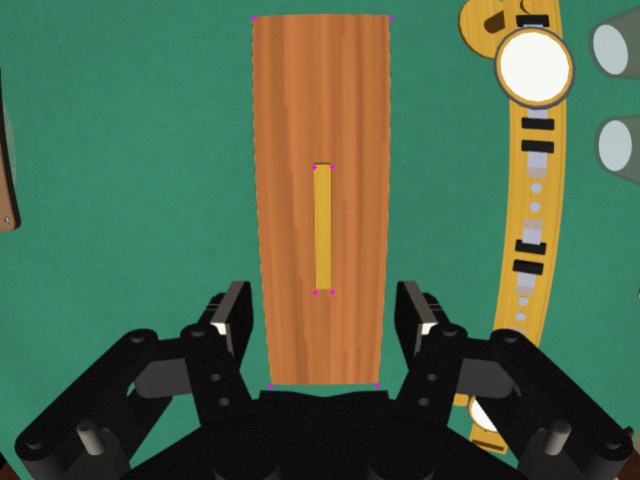

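Request:
move_arm --plan '[[[0, 0, 0, -0.001, -0.001, 0.035, 0.06], [0, 0, 0, -0.001, -0.001, 0.07, 0.06], [0, 0, 0, -0.001, -0.001, 0.1, 0.06], [0, 0, 0, -0.001, -0.001, 0.118, 0.06], [0, 0, 0, -0.001, -0.001, 0.118, 0.03]]]' --force 60

```text
time: 5.1
eef_pos: [0.4354, -0.111, 0.0513]
tcp_rot: [0.739, 0.674, 0.0, -0.001]
contact_force: [0.5, -0.7, -0.4]
opening: 0.505
```

Request:
move_arm --plan '[[[0, 0, 0, 0, 0, 0, 0.0], [0, 0, 0, 0, 0, 0, 0.0], [0, 0, 0, 0, 0, 0, 0.0], [0, 0, 0, 0, 0, 0, 0.0], [0, 0, 0, 0, 0, 0, 0]]]'

```text
time: 5.72
eef_pos: [0.4363, -0.111, 0.0524]
tcp_rot: [0.739, 0.674, 0.001, -0.001]
contact_force: [-0.0, 3.8, 6.0]
opening: 0.117
```

```bash
python3 - <<'E'
from fit import *
p,f=st(); save('wrist','w3')
E
```

```text
t 5.72 pos [ 0.4363 -0.111   0.0524] yang -5.24 z [ 0.001  0.002 -1.   ] F [-0.   3.8  6. ] open 10.0 q [-0.48  0.03  2.24  0.    0.88 -0.39]
```

View pics/w3.png

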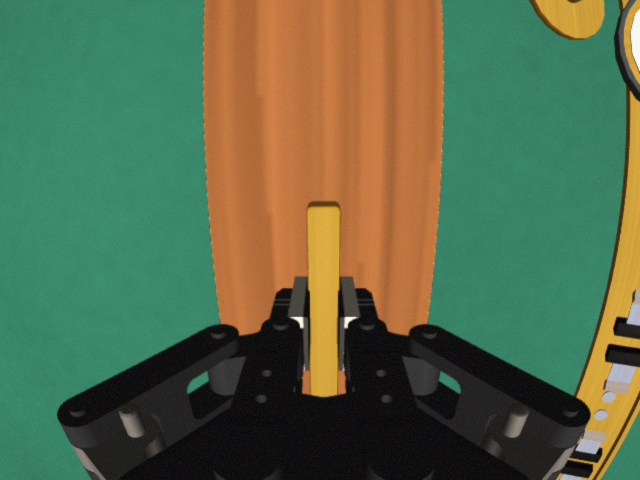

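Request:
move_arm --plan '[[[0, 0, 0, 0, 0, -0.01, 0.0], [0, 0, 0, 0, 0, -0.03, 0.0], [0, 0, 0, 0, 0, -0.06, 0.0], [0, 0, 0, 0, 0, -0.09, 0.0], [0, 0, 0, 0, 0, -0.11, 0]]]'

```text
time: 6.4
eef_pos: [0.4359, -0.1115, 0.1636]
tcp_rot: [0.739, 0.674, 0.001, 0.0]
contact_force: [-1.0, 0.5, -3.8]
opening: 0.12
```

```bash
python3 - <<'E'
from fit import *
p,f=st(); save('wrist','w4');save('side','s4');save('scene','sc4')
w=polar(p,f,[.47,.43,.165],85,15)
rows(w[:5]);
E
```

```text
t 6.4 pos [ 0.4359 -0.1115  0.1636] yang -5.25 z [ 0.002  0.001 -1.   ] F [-1.   0.5 -3.8] open 10.3 q [-0.48 -0.16  2.17  0.    1.13 -0.39]
[0.2, -0.1, -6.0, 0.0284, 0.0157, -0.0005]
[0.2, -0.1, -12.0, 0.0586, 0.03, -0.0005]
[0.2, -0.1, -18.0, 0.0905, 0.0423, -0.0005]
[0.2, -0.0, -24.1, 0.1239, 0.0523, -0.0006]
[0.2, -0.0, -30.1, 0.1587, 0.0601, -0.0006]
```

View pics/s4.png

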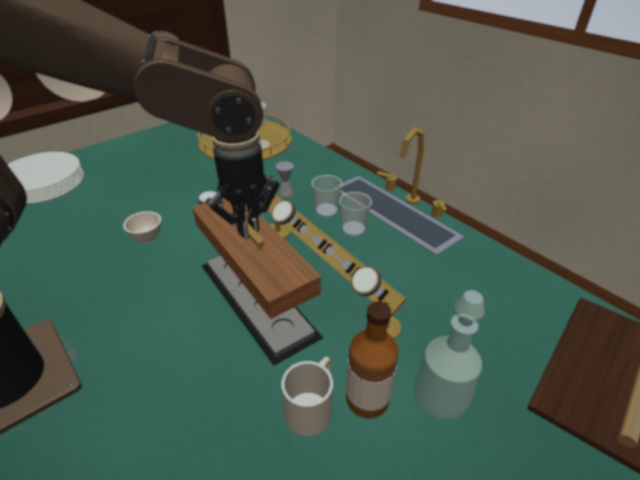

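View pics/sc4.png

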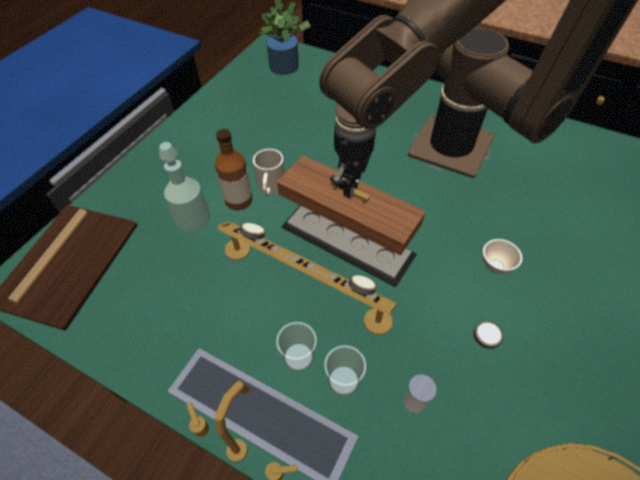

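Request:
move_arm --plan '[[[0, 0, 0, 0.01, 0.005, -0.03, 0.0], [0, 0, -6, 0.03, 0.016, -0.05, 0.0], [0, 0, -12, 0.06, 0.03, -0.055, 0.0], [0, 0, -18, 0.09, 0.042, -0.055, 0.0], [0, 0, -24, 0.124, 0.052, -0.055, 0]]]'

```text
time: 7.18
eef_pos: [0.4987, 0.0078, 0.2162]
tcp_rot: [0.581, 0.814, 0.0, -0.001]
contact_force: [-0.1, 0.1, -3.5]
opening: 0.122
```

```bash
python3 - <<'E'
from fit import *
p,f=st()
w=polar(p,f,[.47,.43,.19],85,12)
rows(w[:5]);
E
```

```text
t 7.17 pos [0.4987 0.0078 0.2162] yang 18.92 z [-0.001  0.001 -1.   ] F [-0.1  0.1 -3.5] open 10.4 q [-0.19 -0.1   2.02  0.    1.22 -0.52]
[-0.0, -0.1, -5.5, 0.026, 0.0196, 0.0022]
[0.0, -0.1, -11.0, 0.0539, 0.0378, 0.0044]
[0.0, -0.1, -16.5, 0.0835, 0.0543, 0.0067]
[0.0, -0.1, -22.0, 0.1147, 0.0691, 0.0089]
[0.0, -0.1, -27.5, 0.1474, 0.082, 0.0111]
```

Request:
move_arm --plan '[[[0, 0, -5.5, 0.026, 0.02, 0.0, 0.0], [0, 0, -11, 0.054, 0.038, 0.0, 0.0], [0, 0, -16.5, 0.084, 0.054, 0.0, 0.0], [0, 0, -22, 0.115, 0.069, 0.0, 0.0], [0, 0, -27.5, 0.147, 0.082, 0.0, 0]]]'

```text
time: 7.8
eef_pos: [0.5276, 0.1742, 0.2137]
tcp_rot: [0.37, 0.929, -0.001, -0.002]
contact_force: [-0.7, -0.1, -1.9]
opening: 0.121
```

```bash
python3 - <<'E'
from fit import *
p,f=st()
w=polar(p,f,[.47,.43,.19],85,7)
rows(w[:5]);
E
```

```text
t 7.8 pos [0.5276 0.1742 0.2137] yang 46.58 z [-0.005  0.    -1.   ] F [-0.7 -0.1 -1.9] open 10.4 q [ 0.14  0.04  1.89  0.    1.22 -0.68]
[-0.2, -0.2, -5.5, 0.025, 0.0255, 0.0034]
[-0.1, -0.2, -11.0, 0.0522, 0.0498, 0.0068]
[-0.1, -0.2, -16.5, 0.0815, 0.0726, 0.0103]
[-0.1, -0.2, -22.0, 0.1127, 0.0938, 0.0137]
[-0.1, -0.2, -27.4, 0.1459, 0.1133, 0.0172]
```

Request:
move_arm --plan '[[[0, 0, -5.5, 0.025, 0.025, 0.004, 0.0], [0, 0, -11, 0.052, 0.05, 0.007, 0.0], [0, 0, -16.5, 0.082, 0.073, 0.01, 0.0], [0, 0, -22, 0.113, 0.094, 0.014, 0.0], [0, 0, -27.5, 0.146, 0.113, 0.018, 0]]]'

```text
time: 8.43
eef_pos: [0.4979, 0.3571, 0.193]
tcp_rot: [0.137, 0.991, -0.001, -0.004]
contact_force: [1.0, 0.5, -2.7]
opening: 0.124
```

```bash
python3 - <<'E'
from fit import *
p,f=st()
rows([([.47,.43,.12],down(85)),([.47,.43,.055],down(85))]);
E
```

```text
t 8.43 pos [0.4979 0.3571 0.193 ] yang 74.25 z [-0.008 -0.002 -1.   ] F [ 1.   0.5 -2.7] open 10.6 q [ 0.46  0.19  1.77  0.    1.2  -0.84]
[-0.2, -0.4, -10.7, 0.0461, 0.0629, 0.0731]
[-0.2, -0.4, -10.7, 0.0456, 0.0632, 0.1381]
```

Request:
move_arm --plan '[[[0, 0, -4, 0.018, 0.025, 0.02, 0.0], [0, 0, -8, 0.037, 0.05, 0.04, 0.0], [0, 0, -10.5, 0.046, 0.063, 0.06, 0.0], [0, 0, -10.5, 0.046, 0.063, 0.08, 0.0], [0, 0, -10.5, 0.046, 0.063, 0.1, 0]]]'

```text
time: 9.05
eef_pos: [0.4702, 0.429, 0.0914]
tcp_rot: [0.046, 0.999, -0.002, -0.004]
contact_force: [-0.4, 0.3, -3.3]
opening: 0.122
```

```bash
python3 - <<'E'
from fit import *
p,f=st()
save('side','s5');save('scene','sc5')
p,f=st()
rows([([.47,.43,.06],down(85)),([.47,.43,.049],down(85))]);
E
```

```text
t 9.05 pos [0.4702 0.429  0.0914] yang 84.68 z [-0.008 -0.003 -1.   ] F [-0.4  0.3 -3.3] open 10.4 q [ 0.58  0.35  1.77  0.    1.03 -0.9 ]
t 9.15 pos [0.4686 0.4277 0.0893] yang 84.66 z [-0.013 -0.006 -1.   ] F [ 0.  -0.3 -3.8] open 10.5 q [ 0.58  0.35  1.77  0.    1.03 -0.9 ]
[-0.4, -0.7, -0.3, -0.0016, 0.0026, 0.0293]
[-0.4, -0.7, -0.3, -0.0017, 0.0027, 0.0403]
```

View pics/s5.png

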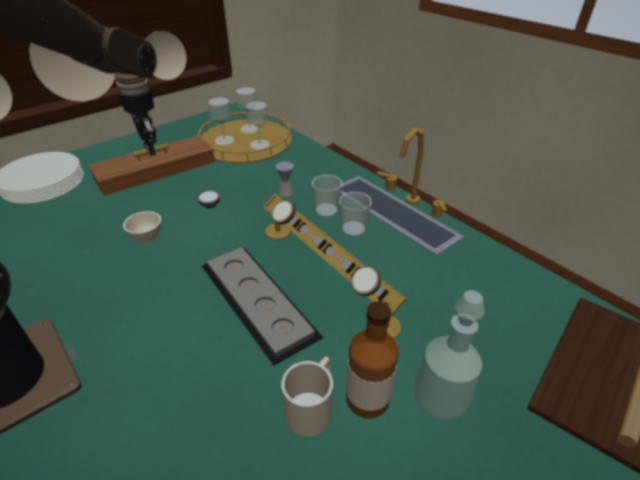

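View pics/sc5.png

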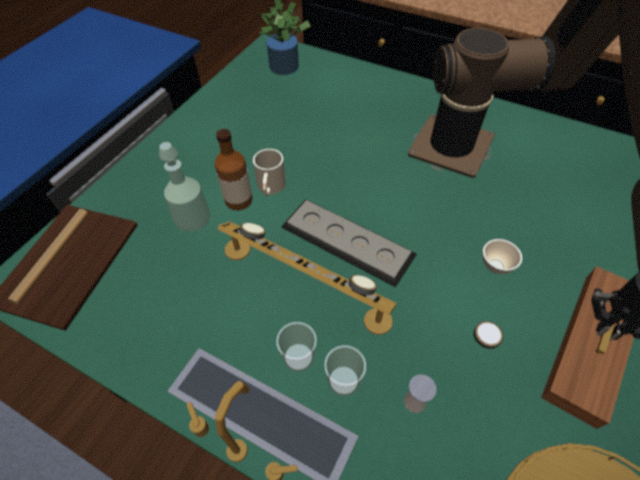

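Request:
move_arm --plan '[[[-0.4, -0.6, 0, 0, 0, 0.015, 0.0], [-0.4, -0.6, 0, 0, 0, 0.027, 0.0], [-0.4, -0.6, 0, 0, 0, 0.034, 0.0], [-0.4, -0.6, 0, 0, 0, 0.038, 0.0], [-0.4, -0.6, 0, 0, 0, 0.041, 0]]]'

```text
time: 9.78
eef_pos: [0.4684, 0.4277, 0.0486]
tcp_rot: [0.047, 0.999, 0.0, -0.001]
contact_force: [0.5, -0.2, -3.1]
opening: 0.124
```

```bash
python3 - <<'E'
from fit import *
p,f=st()
E
```

```text
t 9.78 pos [0.4684 0.4277 0.0486] yang 84.65 z [-0.002  0.001 -1.   ] F [ 0.5 -0.2 -3.1] open 10.6 q [ 0.58  0.4   1.79  0.    0.95 -0.9 ]
```

Still carrying its weight; a little lower until contact.

Request:
move_arm --plan '[[[0, 0, 0, 0, 0, 0.001, 0.0], [0, 0, 0, 0, 0, 0.002, 0.0], [0, 0, 0, 0, 0, 0.002, 0.0], [0, 0, 0, 0, 0, 0.002, 0.0], [0, 0, 0, 0, 0, 0.002, 0]]]'

```text
time: 10.4
eef_pos: [0.4686, 0.4278, 0.0485]
tcp_rot: [0.046, 0.999, 0.0, -0.001]
contact_force: [-4.6, -2.3, 6.5]
opening: 0.121
```

Request:
move_arm --plan '[[[0, 0, 0, 0, 0, 0, 0.02], [0, 0, 0, 0, 0, 0, 0.04], [0, 0, 0, 0, 0, 0, 0.04], [0, 0, 0, 0, 0, -0.02, 0.045], [0, 0, 0, 0, 0, -0.05, 0.045]]]'

```text
time: 11.02
eef_pos: [0.4682, 0.4275, 0.099]
tcp_rot: [0.047, 0.999, -0.0, -0.001]
contact_force: [0.4, 0.3, 0.2]
opening: 0.531
```

Request:
move_arm --plan '[[[0, 0, 0, 0, 0, -0.04, 0.06], [0, 0, 0, 0, 0, -0.08, 0.085], [0, 0, 0, 0, 0, -0.12, 0.085], [0, 0, 0, 0, 0, -0.12, 0.085], [0, 0, 0, 0, 0, -0.12, 0.085]]]'

```text
time: 11.65
eef_pos: [0.4683, 0.4274, 0.2191]
tcp_rot: [0.047, 0.999, -0.0, -0.001]
contact_force: [-0.0, 0.0, -0.7]
opening: 0.996
```

```bash
python3 - <<'E'
from fit import *
p,f=st();save('wrist','w6')
mk={}
for q in ('dock','cover','light5'):
    mk[q]={}
    for n in('scene','side'):
        read_camera(n);r=cut_out(n,q);print(q,n,[(round(x['p'],2),x['pixels'].sum(),x['centre']) for x in r]);mk[q][n]=r[0]['pixels'].astype(np.float32)
dk=[boxpts(.054,.158,0,.004),boxpts(.042,.146,.004,.018)]
p,fv=fit(dk,mk['dock'],np.array([.436,-.113,-.092]));print('dock',p.round(4),fv);np.save('dock.npy',p)
for n in ('scene','side'):
    print(n,fit(dk,{n:mk['dock'][n]},np.array([.436,-.113,-.092])))
for q in ['well1','well2','well3','well4']:
    o=[]
    for n in('scene','side'):
        r=pinpoint(n,q);print(n,q,[(round(x['p'],2),np.round(x['centre'],1),onz(n,x['centre'],.009).round(4)) for x in r[:4]])
E
```

```text
t 11.65 pos [0.4683 0.4274 0.2191] yang 84.67 z [-0.003 -0.    -1.   ] F [-0.   0.  -0.7] open 85.0 q [ 0.58  0.21  1.69  0.    1.24 -0.9 ]
dock scene [(0.85, np.int64(4920), [347.9, 238.7])]
dock side [(0.74, np.int64(6237), [261.9, 308.1])]
cover scene [(0.57, np.int64(9090), [583.1, 354.9])]
cover side [(0.64, np.int64(3704), [152.4, 178.4])]
light5 scene [(0.86, np.int64(329), [252.5, 228.6]), (0.74, np.int64(613), [487.3, 334.2]), (0.68, np.int64(9120), [584.4, 352.9]), (0.57, np.int64(408), [361.2, 284.2])]
light5 side [(0.7, np.int64(270), [209.8, 201.9]), (0.63, np.int64(6329), [262.8, 306.5]), (0.6, np.int64(423), [283.8, 213.1]), (0.59, np.int64(733), [365.9, 278.8])]
dock [ 0.4356 -0.1133 -0.0882] 0.07871803641319275
scene (array([ 0.43410381, -0.11278589, -0.09299826]), np.float64(0.023869410157203674))
side (array([ 0.43778075, -0.11401869, -0.09048636]), np.float64(0.02999238483607769))
scene well1 [(0.98, array([310.5, 223.5]), array([ 0.4364, -0.2106,  0.009 ])), (0.75, array([362.4, 244. ]), array([ 0.434 , -0.0722,  0.009 ])), (0.73, array([333.7, 232.6]), array([ 0
[... 1357 characters left out ...]
 ])), (0.67, array([281. , 327.3]), array([ 0.4268, -0.2124,  0.009 ])), (0.57, array([262.1, 305.6]), array([ 0.4305, -0.1442,  0.009 ]))]
scene well4 [(0.98, array([310.5, 223.5]), array([ 0.4364, -0.2106,  0.009 ])), (0.75, array([362.4, 244. ]), array([ 0.434 , -0.0722,  0.009 ])), (0.73, array([333.7, 232.6]), array([ 0.4352, -0.1476,  0.009 ])), (0.71, array([385.9, 258.2]), array([ 0.4457, -0.0072,  0.009 ]))]
side well4 [(0.94, array([247.6, 284.3]), array([ 0.441 , -0.0757,  0.009 ])), (0.81, array([233.8, 270.2]), array([ 0.4416, -0.0204,  0.009 ])), (0.67, array([281. , 327.3]), array([ 0.4268, -0.2124,  0.009 ])), (0.57, array([262.1, 305.6]), array([ 0.4305, -0.1442,  0.009 ]))]
```

View pics/w6.png

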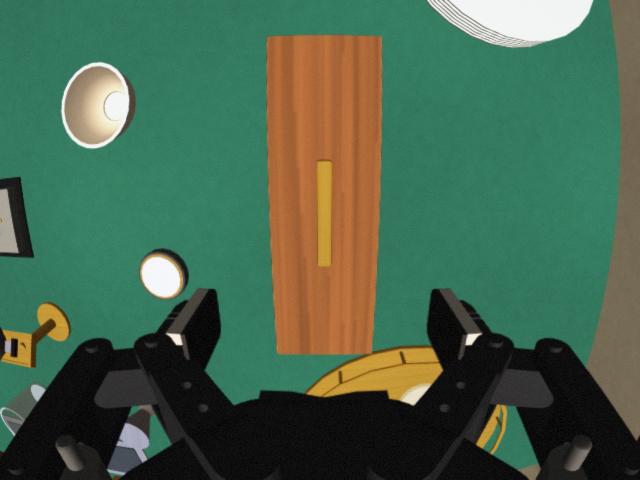

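```bash
cat >> h.py <<'E'
from scipy.spatial.transform import Slerp
def tilt(psi_deg,a_deg=35.):
    p,a=np.radians(psi_deg),np.radians(a_deg)
    y=np.array([np.cos(a)*np.cos(p),np.cos(a)*np.sin(p),np.sin(a)]);z=np.array([np.sin(a)*np.cos(p),np.sin(a)*np.sin(p),-np.cos(a)])
    return np.c_[np.cross(y,z),y,z]
def path(p1,R1,n,k=5):
    s=get_state();p0=s['eef_pos'];R0=R.from_quat(s['tcp_rot'])
    a0,a1=np.arctan2(p0[1],p0[0]),np.arctan2(p1[1],p1[0]);r0,r1=np.hypot(*p0[:2]),np.hypot(*p1[:2])
    S=Slerp([0,1],R.concatenate([R0,R.from_matrix(R1)]))
    w=[]
    for t in np.arange(1,n+1)/n:
        a=a0+(a1-a0)*t;r=r0+(r1-r0)*t
        w.append(([r*np.cos(a),r*np.sin(a),p0[2]+(p1[2]-p0[2])*t],S(t).as_matrix()))
    print('ang/row',np.degrees((R0.inv()*R.from_matrix(R1)).magnitude())/n)
    rows(w[:k])
E
python3 - <<'E'
from h import *
st();path([.53,-.01,.2],tilt(-4),10)
E
```

```text
t 12.7 pos [0.4685 0.4276 0.219 ] yang 84.67 z [-0.003 -0.    -1.   ] F [-0.1 -0.1  0.5] open 85.0 q [ 0.58  0.21  1.69  0.    1.24 -0.9 ]
ang/row 9.403134622128393
[-2.8, -2.7, 8.6, -0.0268, -0.0408, 0.0019]
[-5.6, -5.4, 17.1, -0.0498, -0.083, 0.0037]
[-8.3, -8.1, 25.7, -0.0692, -0.1262, 0.0056]
[-11.1, -10.8, 34.3, -0.0848, -0.17, 0.0075]
[-13.9, -13.6, 42.8, -0.0966, -0.2142, 0.0094]
```

Request:
move_arm --plan '[[[-3, -3, 8.5, -0.027, -0.041, 0.002, 0.085], [-5.6, -5.4, 17, -0.05, -0.083, 0.004, 0.085], [-8.3, -8, 25.7, -0.069, -0.126, 0.006, 0.085], [-11, -11, 34, -0.085, -0.17, 0.0075, 0.085], [-14, -13.6, 43, -0.097, -0.214, 0.009, 0.085]]]'

```text
time: 13.32
eef_pos: [0.5457, 0.2039, 0.2102]
tcp_rot: [0.409, 0.897, 0.113, 0.121]
contact_force: [0.2, -0.1, -0.0]
opening: 0.996
```

```bash
python3 - <<'E'
from h import *
st();path([.53,-.01,.18],tilt(-4),5)
E
```

```text
t 13.32 pos [0.5457 0.2039 0.2102] yang 42.1 z [ 0.309  0.105 -0.945] F [ 0.2 -0.1 -0. ] open 85.1 q [ 0.16 -0.07  2.03  0.07  0.85 -0.59]
ang/row 9.293243447987912
[-2.7, -2.7, 8.5, -0.0356, -0.0277, 0.0022]
[-5.5, -5.4, 16.9, -0.0684, -0.0575, 0.0034]
[-8.2, -8.1, 25.4, -0.0984, -0.0891, 0.0036]
[-10.9, -10.7, 33.9, -0.1254, -0.1224, 0.0029]
[-13.7, -13.4, 42.3, -0.1493, -0.1569, 0.0014]
```

Request:
move_arm --plan '[[[-3, -3, 8.5, -0.036, -0.028, 0.002, 0.085], [-5.5, -5.4, 17, -0.068, -0.058, 0.003, 0.085], [-8.2, -8, 25.5, -0.098, -0.089, 0.004, 0.085], [-11, -10.7, 34, -0.125, -0.122, 0.003, 0.085], [-13.7, -13.4, 42.3, -0.149, -0.157, 0.001, 0.085]]]'

```text
time: 13.95
eef_pos: [0.5294, -0.0113, 0.1805]
tcp_rot: [0.699, 0.649, 0.206, 0.221]
contact_force: [0.5, 0.0, -0.3]
opening: 0.998
```

```bash
python3 - <<'E'
from h import *
st()
read_camera('scene');read_camera('scene');st()
save('wrist','w7')
for q in ('light4','rail_mid','rail'):
  print(q,[(round(x['p'],2),np.round(x['centre'],1)) for x in pinpoint('wrist',q)])
E
```

```text
t 13.95 pos [ 0.5294 -0.0113  0.1805] yang -4.3 z [ 0.574 -0.042 -0.818] F [ 0.5  0.  -0.3] open 85.2 q [-0.27 -0.29  2.34  0.23  0.5  -0.36]
t 14.05 pos [ 0.5277 -0.0119  0.1785] yang -4.28 z [ 0.57  -0.042 -0.82 ] F [-0.1 -0.3 -1.1] open 85.1 q [-0.27 -0.29  2.34  0.23  0.5  -0.36]
light4 [(0.85, array([319.5, 215.5])), (0.49, array([153.2, 437.1]))]
rail_mid [(0.82, array([325.9, 362.3]))]
rail []
```

View pics/w7.png

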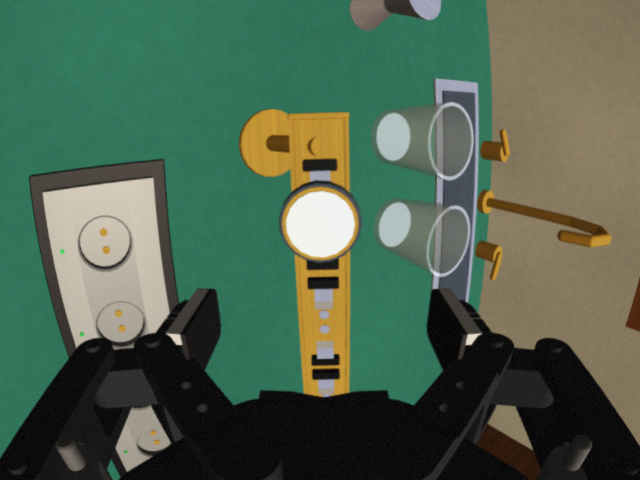

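```bash
cat >> h.py <<'E'
def lens(n,near,rad=45,thr=200):
    im=read_camera(n);m=(im.min(2)>thr).astype(np.uint8)
    k,lab,stt,cen=cv2.connectedComponentsWithStats(m)
    best=min([i for i in range(1,k) if stt[i,4]>60],key=lambda i:np.hypot(*(cen[i]-near)))
    cs,_=cv2.findContours((lab==best).astype(np.uint8),cv2.RETR_EXTERNAL,cv2.CHAIN_APPROX_NONE)
    e=cv2.fitEllipse(max(cs,key=len));return np.array(e[0]),e[1],stt[best,4]
E
python3 - <<'E'
from h import *
C=cal('wrist');c,ax,a=lens('wrist',(320,222));print(c,ax,a)
Tn=-tilt(-4)[:,2]
L=onz('wrist',c,.078+.027*np.cos(np.radians(35)),C);O=L-.027*Tn;print('light4',L.round(4),O.round(4),'dist',np.linalg.norm(L-C[1][:3,3]))
# range check from size
print('size range',.046*C[0][0,0]/np.mean(ax))
# rail direction: centre line pixels at two places on channel floor
for px in [((319,113),(349,113)),((290,113),(349,113)),((303,392),(351,392))]:
    pass
T=R.from_quat(get_state()['tcp_rot']).as_matrix()
p0=get_state()['eef_pos']
print('light in tool',(T.T@(O-p0)).round(4))
rows([(O+.05*Tn,tilt(-4))])
E
```

```text
[313.90844727 227.89346313] (63.481876373291016, 66.20008087158203) 3392
light4 [ 0.5786 -0.0083  0.1001] [ 0.5941 -0.0094  0.078 ] dist 0.24639244641158553
size range 0.2636576767075976
light in tool [ 0.0041 -0.0072  0.121 ]
[0.1, -0.1, 0.1, 0.0042, -0.0072, 0.071]
```

```bash
python3 - <<'E'
from h import *
Tn=-tilt(-4)[:,2]
for i in range(4):
    C=cal('wrist');st();c,ax,a=lens('wrist',(320,222),thr=150);
    L=onz('wrist',c,.078+.027*np.cos(np.radians(35)),C);O=L-.027*Tn;print(c.round(1),np.round(ax,1),a,O.round(4))
save('wrist','w8')
E
```

```text
t 14.3 pos [ 0.5304 -0.0092  0.1811] yang -3.86 z [ 0.573 -0.039 -0.818] F [ 0.1  0.7 -0.1] open 85.1 q [-0.26 -0.29  2.33  0.23  0.5  -0.36]
[313.9 228.3] [64.4 67.2] 3490 [ 0.5941 -0.0095  0.078 ]
t 14.35 pos [ 0.5303 -0.0091  0.1811] yang -3.85 z [ 0.573 -0.039 -0.819] F [0.9 0.  0.5] open 85.2 q [-0.26 -0.29  2.33  0.23  0.5  -0.36]
[314.1 228.5] [64.4 67.2] 3495 [ 0.5942 -0.0095  0.078 ]
t 14.4 pos [ 0.5303 -0.0091  0.1809] yang -3.86 z [ 0.573 -0.039 -0.819] F [-0.7 -0.1  0.4] open 84.9 q [-0.26 -0.29  2.33  0.23  0.5  -0.36]
[314.3 228.6] [64.5 67.3] 3500 [ 0.5941 -0.0095  0.078 ]
t 14.45 pos [ 0.5301 -0.0091  0.1807] yang -3.86 z [ 0.573 -0.039 -0.819] F [ 0.5 -0.   0.2] open 84.9 q [-0.26 -0.29  2.33  0.23  0.5  -0.36]
[314.6 228.6] [64.4 67.4] 3503 [ 0.5942 -0.0094  0.078 ]
```

View pics/w8.png

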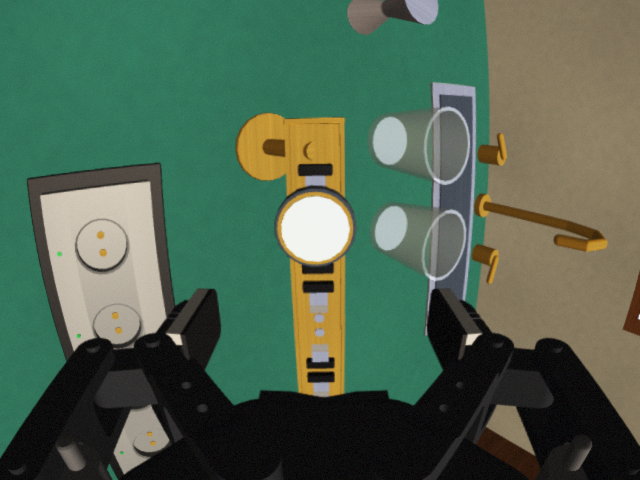

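```bash
python3 - <<'E'
from h import *
T=tilt(-4);Tn=-T[:,2];O=np.array([.5942,-.0095,.078])
t=np.linspace(0,2*np.pi,40)
def ring(r,z): return O+Tn*z+r*(np.cos(t)[:,None]*T[:,0]+np.sin(t)[:,None]*T[:,1])
rl=np.array([O+T[:,0]*(a)+T[:,1]*b for a in np.linspace(-.335,.07,20) for b in(-.0205,.0205)])
pts=np.vstack([ring(.028,.025),ring(.023,.027),rl])
for n in('wrist','scene','side'):
    im=read_camera(n)[:,:,::-1].copy();im=cv2.resize(im,None,fx=3,fy=3,interpolation=cv2.INTER_CUBIC)
    for p in proj(n,pts): cv2.circle(im,(int(p[0]*3+1),int(p[1]*3+1)),2,(255,0,255),-1)
    x,y=np.mean(proj(n,pts[:80]),0)*3
    x0=int(np.clip(x-400,0,1120));y0=int(np.clip(y-300,0,840));cv2.imwrite(f'pics/o_{n}.png',im[y0:y0+600,x0:x0+800])
E
```

```text
(no output)
```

View pics/o_wrist.png

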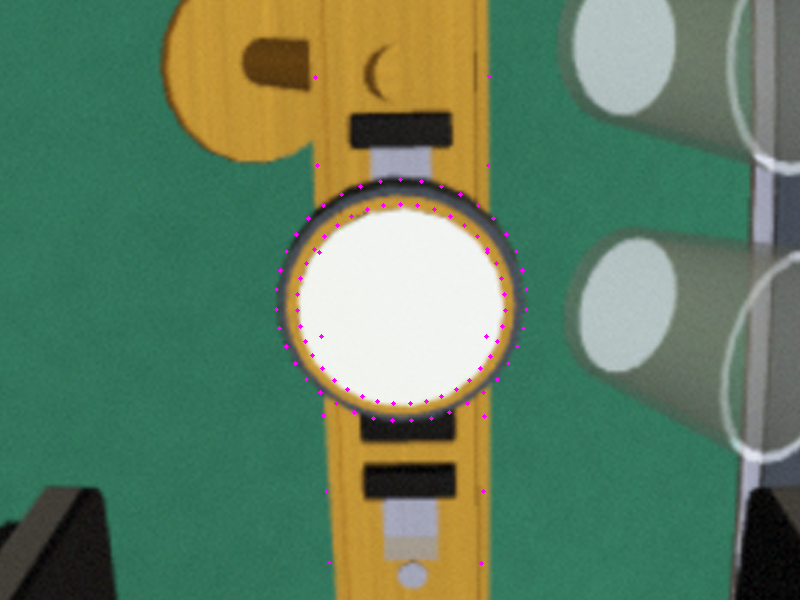

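View pics/o_scene.png

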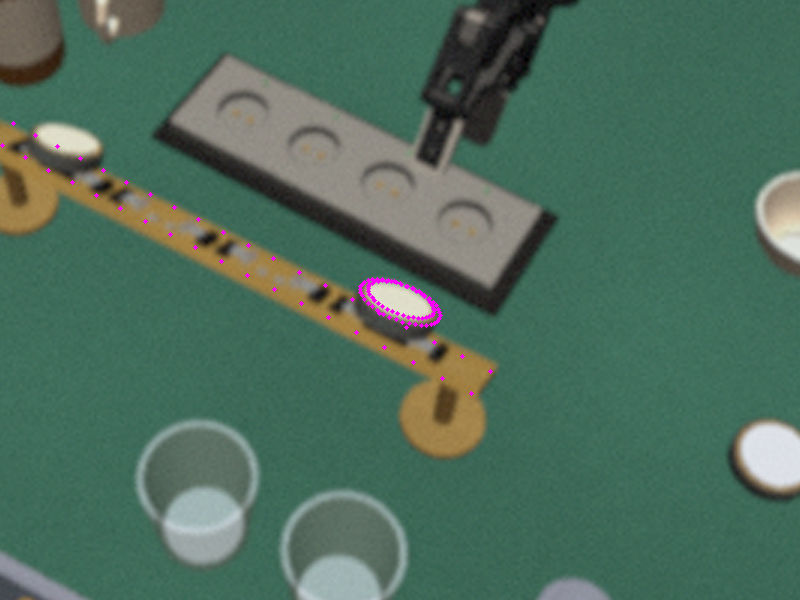

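View pics/o_side.png

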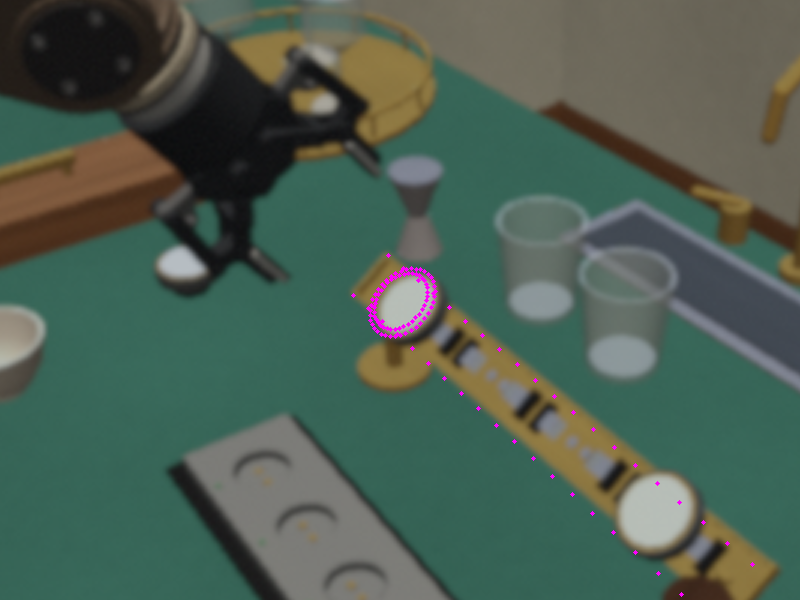

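```bash
python3 - <<'E'
from h import *
O=np.array([.5942,-.0095,.078]);Tn=-tilt(-4)[:,2];L=O+.027*Tn
rs=[];
for n,thr in(('wrist',150),('scene',150),('side',140)):
    g=proj(n,L)[0];C=cal(n);c,ax,a=lens(n,g,thr=thr);print(n,g.round(1),c.round(1),np.round(ax,1),a);rs.append(ray(n,c,C))
X,e=tri(rs);print(X.round(4),np.round(e,4),'origin',(X-.027*Tn).round(4))
X,e=tri(rs[1:]);print(X.round(4),np.round(e,4))
# light1
L1=np.array([.575,-.2825,.08])+.027*Tn
r1=[]
for n,thr in(('scene',150),('side',140)):
    g=proj(n,L1)[0];c,ax,a=lens(n,g,thr=thr);print(n,g.round(1),c.round(1),np.round(ax,1),a);r1.append(ray(n,c))
X,e=tri(r1);print(X.round(4),np.round(e,4),'origin',(X-.027*Tn).round(4))
E
```

```text
wrist [315.6 227.9] [315.5 227.8] [64.6 67.6] 3520
scene [364.1 281.1] [363.1 281.5] [ 9.4 21.5] 181
side [279.6 209.4] [281.5 210.4] [14.1 19.8] 244
[ 0.5806 -0.0102  0.0978] [0.0009 0.0013 0.0017] origin [ 0.596  -0.0113  0.0757]
[ 0.5806 -0.0109  0.0984] [0.0014 0.0014]
scene [253.9 224.1] [252.4 227.6] [ 7.7 19.8] 139
side [360.5 279.8] [364.3 279.1] [21.  24.2] 431
[ 0.568  -0.2814  0.0988] [0.001 0.001] origin [ 0.5835 -0.2825  0.0767]
```

```bash
python3 - <<'E'
from h import *
T=tilt(-3);Tn=-T[:,2];O=np.array([.595,-.0103,.077])
st();rows([(O+.05*Tn,T),(O+.007*Tn,T)])
E
```

```text
t 14.95 pos [ 0.5297 -0.0099  0.1803] yang -3.97 z [ 0.572 -0.04  -0.819] F [ 0.2 -0.9 -1.1] open 85.0 q [-0.26 -0.29  2.33  0.23  0.5  -0.36]
[0.0, 0.5, -0.8, 0.0036, -0.0058, 0.072]
[0.0, 0.5, -0.8, 0.004, -0.0058, 0.115]
```

Request:
move_arm --plan '[[[0, 0.5, -0.8, 0.002, -0.003, 0.02, 0.085], [0, 0.5, -0.8, 0.004, -0.006, 0.045, 0.085], [0, 0.5, -0.8, 0.004, -0.006, 0.065, 0.085], [0, 0.5, -0.8, 0.004, -0.006, 0.072, 0.085], [0, 0.5, -0.8, 0.004, -0.006, 0.072, 0.085]]]'

```text
time: 15.58
eef_pos: [0.5662, -0.0084, 0.1176]
tcp_rot: [0.692, 0.656, 0.207, 0.218]
contact_force: [-0.0, 0.0, 0.7]
opening: 0.998
```

```bash
python3 - <<'E'
from h import *
read_camera('scene');read_camera('scene');read_camera('scene')
st();T=tilt(-3);Tn=-T[:,2]
C=cal('wrist');c,ax,a=lens('wrist',(320,300),thr=150);print(c,ax,a)
for z in (.076,.078):
    L=onz('wrist',c,z+.027*np.cos(np.radians(35)),C);O=L-.027*Tn;print(O.round(4),np.linalg.norm(L-C[1][:3,3]))
print(.046*C[0][0,0]/max(ax))
rows([(O+.007*Tn,T)])
save('wrist','w9',np.array([O+.025*Tn+.028*(np.cos(t)*T[:,0]+np.sin(t)*T[:,1]) for t in np.linspace(0,6.28,30)]))
E
```

```text
t 15.72 pos [ 0.5665 -0.0084  0.1188] yang -2.98 z [ 0.574 -0.031 -0.818] F [-0.  -0.   0.6] open 85.4 q [-0.24 -0.08  2.29  0.33  0.34 -0.46]
[323.31143188 274.75408936] (84.492431640625, 92.19192504882812) 6243
[ 0.5953 -0.0097  0.076 ] 0.1821428934713417
[ 0.594  -0.0086  0.078 ] 0.17948438209002476
0.18543730126021407
[0.1, 0.1, 0.0, 0.0014, -0.001, 0.0422]
```

View pics/w9.png

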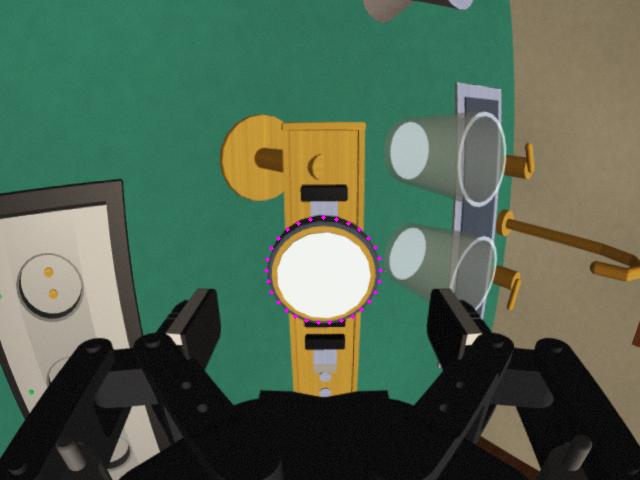

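Request:
move_arm --plan '[[[0, 0, 0, 0.001, -0.001, 0.008, 0.085], [0, 0, 0, 0.001, -0.001, 0.016, 0.085], [0, 0, 0, 0.001, -0.001, 0.024, 0.085], [0, 0, 0, 0.001, -0.001, 0.028, 0.085], [0, 0, 0, 0.001, -0.001, 0.03, 0.085]]]'

```text
time: 16.45
eef_pos: [0.583, -0.0083, 0.0931]
tcp_rot: [0.692, 0.656, 0.207, 0.219]
contact_force: [0.3, 0.7, -1.1]
opening: 0.997
```

```bash
python3 - <<'E'
from h import *
st();T=tilt(-3);Tn=-T[:,2];O=np.array([.5945,-.009,.077]);
rows([(O+.007*Tn,T)]);print(get_state()['qpos'].round(3))
E
```

```text
t 16.45 pos [ 0.583  -0.0083  0.0931] yang -2.98 z [ 0.573 -0.031 -0.819] F [ 0.3  0.7 -1.1] open 85.2 q [-0.23  0.01  2.26  0.38  0.28 -0.51]
[0.1, 0.1, 0.0, -0.0, 0.0002, 0.0128]
[-0.233  0.011  2.263  0.376  0.282 -0.511]
```

Request:
move_arm --plan '[[[0, 0, 0, 0, 0, 0.005, 0.085], [0, 0, 0, 0, 0, 0.009, 0.085], [0, 0, 0, 0, 0, 0.011, 0.085], [0, 0, 0, 0, 0, 0.011, 0.06], [0, 0, 0, 0, 0, 0.011, 0.04]]]' --force 60

```text
time: 17.08
eef_pos: [0.5898, -0.0087, 0.0852]
tcp_rot: [0.691, 0.656, 0.207, 0.219]
contact_force: [-14.4, -3.9, 14.8]
opening: 0.629
```

Request:
move_arm --plan '[[[0, 0, 0, 0, 0, 0, 0.03], [0, 0, 0, 0, 0, 0, 0.03], [0, 0, 0, 0, 0, 0, 0.03], [0, 0, 0, 0, 0, 0, 0.03], [0, 0, 0, 0, 0, 0, 0.03]]]'

```text
time: 17.7
eef_pos: [0.5898, -0.0087, 0.0855]
tcp_rot: [0.691, 0.656, 0.207, 0.22]
contact_force: [-5.3, 0.3, 5.4]
opening: 0.626
```

```bash
python3 - <<'E'
from h import *
st();T=tilt(-3);Tn=-T[:,2];O=np.array([.5945,-.009,.077]);
p=get_state()['eef_pos'];print('TCP in light',(T.T@(p-O)).round(4));save('wrist','w10')
E
```

```text
t 17.7 pos [ 0.5898 -0.0087  0.0855] yang -2.94 z [ 0.575 -0.031 -0.818] F [-5.3  0.3  5.4] open 53.4 q [-0.23  0.04  2.25  0.4   0.26 -0.53]
TCP in light [ 0.      0.001  -0.0096]
```

View pics/w10.png

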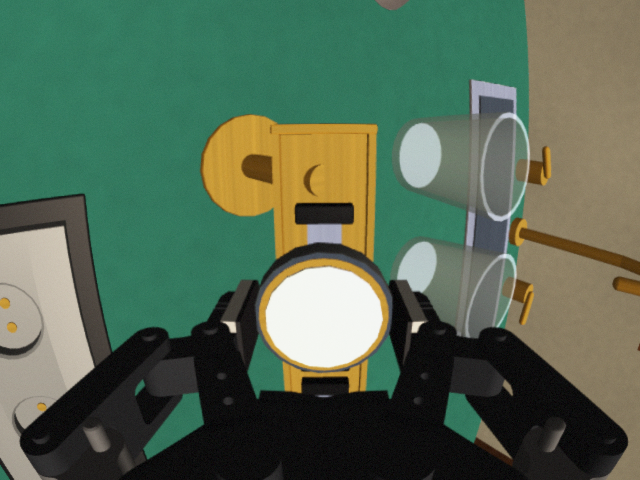

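Request:
move_arm --plan '[[[0, 0, 0, 0, 0, -0.004, 0.03], [0, 0, 0, 0, 0, -0.01, 0.03], [0, 0, 0, 0, 0, -0.02, 0.03], [0, 0, 0, 0, 0, -0.035, 0.03], [0, 0, 0, 0, 0, -0.05, 0.03]]]'

```text
time: 18.38
eef_pos: [0.5603, -0.0071, 0.1267]
tcp_rot: [0.691, 0.656, 0.207, 0.219]
contact_force: [-0.3, 0.9, 0.4]
opening: 0.626
```

```bash
python3 - <<'E'
from h import *
st();d=np.load('dock.npy');print(d)
for i,y in enumerate((-.102,-.034,.034,.102)):
    print(i+1,(d[:2]+y*np.array([-np.sin(d[2]),np.cos(d[2])])).round(4))
save('wrist','w11');save('side','s11')
E
```

```text
t 18.38 pos [ 0.5603 -0.0071  0.1267] yang -2.94 z [ 0.574 -0.031 -0.818] F [-0.3  0.9  0.4] open 53.5 q [-0.24 -0.11  2.3   0.31  0.36 -0.45]
[ 0.4355793  -0.11333957 -0.08821188]
1 [ 0.4266 -0.2149]
2 [ 0.4326 -0.1472]
3 [ 0.4386 -0.0795]
4 [ 0.4446 -0.0117]
```

View pics/w11.png

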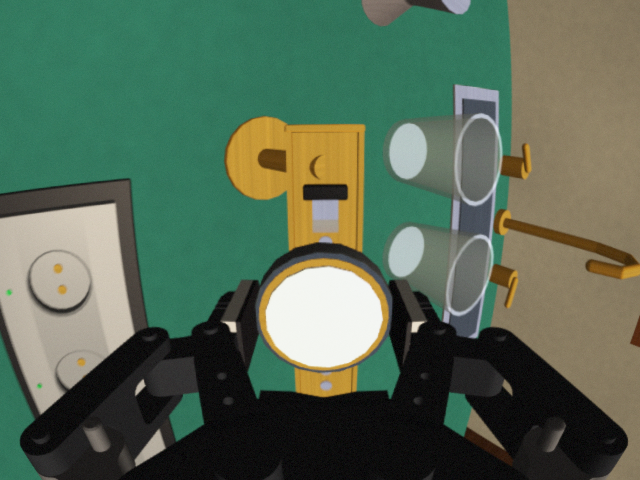

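View pics/s11.png

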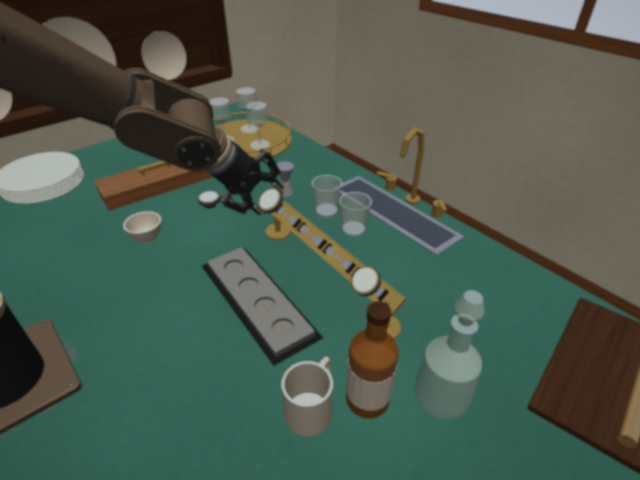

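```bash
python3 - <<'E'
from h import *
c,ax,a=lens('wrist',(323,315),thr=150);print(c,ax)
g=get_calibration('wrist');K=np.array(g['mtx']);H=np.array(g['hand_eye'])
o,d=ray('wrist',c,(K,H));X=o+d*(-.0174-o[2])/d[2];print('lens in tool',X.round(4))
st();path([.4386,-.0795,.13],down(-5.1),6)
E
```

```text
[323.6027832  316.44689941] (99.45912170410156, 115.77108764648438)
lens in tool [ 0.0007 -0.0008 -0.0174]
t 18.52 pos [ 0.5611 -0.0072  0.1273] yang -2.93 z [ 0.576 -0.032 -0.817] F [ 0.6  0.6 -0.6] open 53.3 q [-0.24 -0.11  2.3   0.31  0.36 -0.45]
ang/row 5.886756958133893
[5.9, -0.1, 0.3, -0.0158, -0.0151, -0.0112]
[11.8, -0.2, 0.7, -0.0305, -0.0306, -0.0227]
[17.6, -0.3, 1.0, -0.0442, -0.0464, -0.0344]
[23.5, -0.4, 1.4, -0.0567, -0.0625, -0.0463]
[29.4, -0.5, 1.7, -0.0682, -0.0788, -0.0583]
```

Request:
move_arm --plan '[[[6, -0.1, 0.3, -0.016, -0.015, -0.012, 0.03], [12, -0.2, 0.7, -0.03, -0.031, -0.023, 0.03], [18, -0.3, 1.0, -0.044, -0.047, -0.035, 0.03], [26, -0.4, 1.5, -0.062, -0.07, -0.052, 0.03], [35, -0.5, 2, -0.078, -0.095, -0.07, 0.03]]]'

```text
time: 19.15
eef_pos: [0.4382, -0.0795, 0.1297]
tcp_rot: [0.738, 0.675, 0.0, -0.0]
contact_force: [0.1, -0.2, -0.8]
opening: 0.629
```

```bash
cat >> h.py <<'E'
def wells(d,k=30,r=.02,z=.018):
    t=np.linspace(0,2*np.pi,k);u=np.array([-np.sin(d[2]),np.cos(d[2])]);out=[]
    for y in(-.102,-.034,.034,.102):
        c=np.array(d[:2])+y*u;out.append(np.c_[c[0]+r*np.cos(t),c[1]+r*np.sin(t),np.full(k,z)])
    return np.vstack(out)
def dockpts(d):
    c,s=np.cos(d[2]),np.sin(d[2]);P=[]
    for hx,hy,z in((.054,.158,.004),(.042,.146,.018)):
        for t in np.linspace(-1,1,15):
            P+= [[hx*t,hy,z],[hx*t,-hy,z],[hx,hy*t,z],[-hx,hy*t,z]]
    P=np.array(P);return P@np.array([[c,s,0],[-s,c,0],[0,0,1]])+[d[0],d[1],0]
E
python3 - <<'E'
from h import *
for i in range(3): read_camera('scene')
st();d=np.load('dock.npy');save('wrist','w12',np.vstack([wells(d),dockpts(d)]))
rows([([.4386,-.0795,.13],down(-5.1))])
E
```

```text
t 19.3 pos [ 0.4398 -0.0793  0.1294] yang -5.09 z [ 0.006  0.    -1.   ] F [ 0.7  0.3 -1.1] open 53.4 q [-0.41 -0.12  2.21  0.    1.05 -0.32]
[0.4, -0.1, 0.0, -0.0007, -0.001, -0.0008]
```

View pics/w12.png

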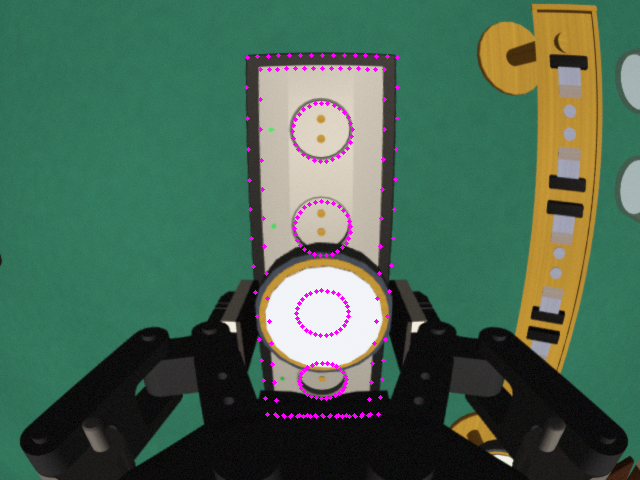

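```bash
python3 - <<'E'
from h import *
C=cal('wrist');im=read_camera('wrist')
hsv=cv2.cvtColor(im,cv2.COLOR_RGB2HSV)
m=((hsv[...,0]>12)&(hsv[...,0]<26)&(hsv[...,1]>120)).astype(np.uint8);m[:,:270]=0;m[:,380:]=0;m[250:]=0
k,l,s,c=cv2.connectedComponentsWithStats(m)
pts=[c[i] for i in range(1,k) if s[i,4]>10];print(np.round(pts,1),s[1:,4])
for p in pts: print(onz('wrist',p,.0095,C).round(4))
d=np.load('dock.npy');w=wells(d,4,0);print(w[::4].round(4))
E
```

```text
[[320.8 119.6]
 [321.1 139.2]
 [321.  214. ]
 [321.1 232.5]] [45 42 45 42]
[ 0.4445 -0.0032  0.0095]
[ 0.4434 -0.017   0.0095]
[ 0.4385 -0.0707  0.0095]
[ 0.4373 -0.0847  0.0095]
[[ 0.4266 -0.2149  0.018 ]
 [ 0.4326 -0.1472  0.018 ]
 [ 0.4386 -0.0795  0.018 ]
 [ 0.4446 -0.0117  0.018 ]]
```

```bash
python3 - <<'E'
from h import *
st();rows([([.4384,-.0785,z],down(-5.1)) for z in(.04,.0195)])
E
```

```text
t 19.4 pos [ 0.4394 -0.0785  0.1291] yang -5.02 z [ 0.006  0.001 -1.   ] F [-0.1 -0.2 -1.7] open 53.1 q [-0.41 -0.12  2.21  0.    1.05 -0.32]
[0.3, -0.1, 0.1, -0.0002, -0.0015, 0.0891]
[0.3, -0.1, 0.1, -0.0002, -0.0016, 0.1096]
```

Request:
move_arm --plan '[[[0.3, 0, 0, 0, -0.001, 0.02, 0.03], [0.3, 0, 0, 0, -0.0015, 0.045, 0.03], [0.3, 0, 0, 0, -0.0015, 0.07, 0.03], [0.3, 0, 0, 0, -0.0015, 0.085, 0.03], [0.3, 0, 0, 0, -0.0015, 0.09, 0.03]]]'

```text
time: 20.02
eef_pos: [0.438, -0.0777, 0.0382]
tcp_rot: [0.737, 0.676, 0.001, -0.001]
contact_force: [-0.4, -0.4, -0.8]
opening: 0.626
```

```bash
python3 - <<'E'
from h import *
st();rows([([.4384,-.0785,z],down(-5.1)) for z in(.0195,)]);save('wrist','w13')
E
```

```text
t 20.02 pos [ 0.438  -0.0777  0.0382] yang -4.99 z [-0.     0.002 -1.   ] F [-0.4 -0.4 -0.8] open 53.4 q [-0.41  0.04  2.25  0.    0.85 -0.32]
[-0.0, -0.1, 0.1, -0.0008, 0.0005, 0.0187]
```

View pics/w13.png

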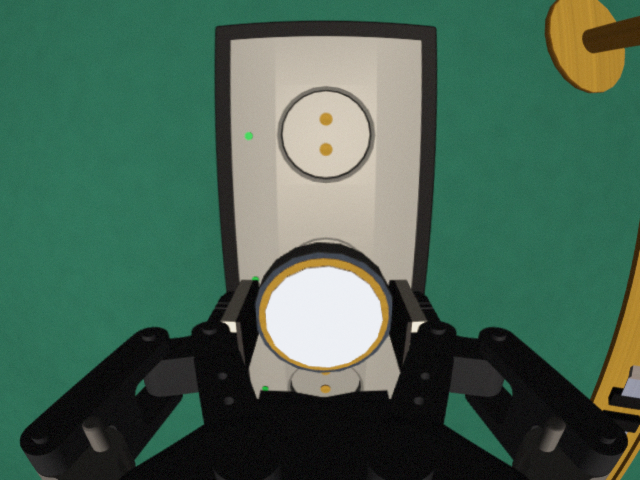

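Request:
move_arm --plan '[[[0, 0, 0, -0.0004, 0.0008, 0.006, 0.03], [0, 0, 0, -0.0004, 0.0008, 0.011, 0.03], [0, 0, 0, -0.0004, 0.0008, 0.015, 0.03], [0, 0, 0, -0.0004, 0.0008, 0.018, 0.03], [0, 0, 0, -0.0004, 0.0008, 0.019, 0.03]]]'

```text
time: 20.7
eef_pos: [0.4388, -0.0783, 0.0191]
tcp_rot: [0.737, 0.676, 0.001, -0.001]
contact_force: [-0.7, 0.1, -0.5]
opening: 0.626
```

```bash
python3 - <<'E'
from h import *
st();save('wrist','w14')
E
```

```text
t 20.7 pos [ 0.4388 -0.0783  0.0191] yang -5.01 z [-0.     0.002 -1.   ] F [-0.7  0.1 -0.5] open 53.5 q [-0.41  0.09  2.26  0.    0.8  -0.32]
```

View pics/w14.png

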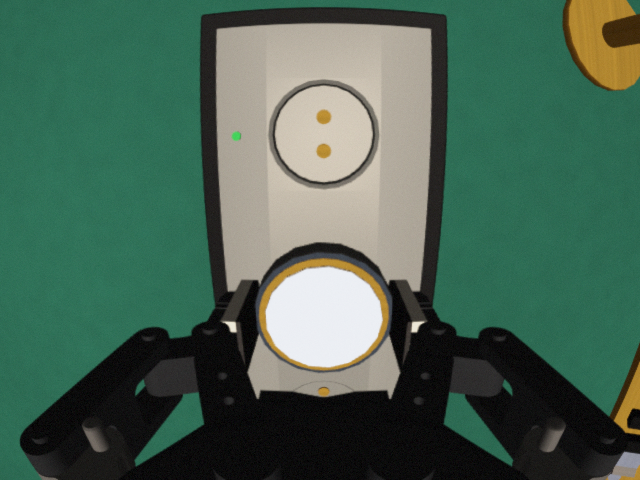

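Request:
move_arm --plan '[[[0, 0, 0, 0, 0, 0.001, 0.03], [0, 0, 0, 0, 0, 0.0015, 0.03], [0, 0, 0, 0, 0, 0.002, 0.03], [0, 0, 0, 0, 0, 0.002, 0.03], [0, 0, 0, 0, 0, 0.002, 0.03]]]'

```text
time: 21.38
eef_pos: [0.4391, -0.0783, 0.0185]
tcp_rot: [0.737, 0.676, 0.0, -0.001]
contact_force: [-4.8, 2.7, 10.3]
opening: 0.627
```

Request:
move_arm --plan '[[[0, 0, 0, 0, 0, 0, 0.065], [0, 0, 0, 0, 0, 0, 0.08], [0, 0, 0, 0, 0, 0, 0.085], [0, 0, 0, 0, 0, -0.03, 0.085], [0, 0, 0, 0, 0, -0.08, 0.085]]]'

```text
time: 22.0
eef_pos: [0.4374, -0.0778, 0.0974]
tcp_rot: [0.737, 0.676, -0.001, -0.004]
contact_force: [1.4, -0.3, -0.3]
opening: 0.996
```

Request:
move_arm --plan '[[[0, 0, 0, 0, 0, -0.03, 0.085], [0, 0, 0, 0, 0, -0.06, 0.085], [0, 0, 0, 0, 0, -0.06, 0.085], [0, 0, 0, 0, 0, -0.06, 0.085], [0, 0, 0, 0, 0, -0.06, 0.085]]]'

```text
time: 22.62
eef_pos: [0.4367, -0.0777, 0.1556]
tcp_rot: [0.737, 0.676, -0.002, -0.005]
contact_force: [0.1, 0.4, 0.2]
opening: 0.995
```

```bash
python3 - <<'E'
from h import *
st();d=np.load('dock.npy');d2=d+[-.0003,.0012,0]
t=np.linspace(0,6.28,40);w3=wells(d2,2,0)[4]
save('wrist','w15',np.c_[w3[0]+.028*np.cos(t),w3[1]+.028*np.sin(t),np.full(40,.034)])
C=cal('wrist');c,ax,a=lens('wrist',(320,230),thr=150);print(c,ax,a,onz('wrist',c,.036,C).round(4),w3)
im=cv2.imread('pics/w15.png');
save('side','s15')
path([.555,-.28,.17],tilt(-3),5)
E
```

```text
t 22.62 pos [ 0.4367 -0.0777  0.1556] yang -5.01 z [-0.009  0.006 -1.   ] F [0.1 0.4 0.2] open 85.0 q [-0.41 -0.16  2.19  0.    1.12 -0.32]
[328.07925415 225.860672  ] (58.90364456176758, 61.16327667236328) 2915 [ 0.4382 -0.0784  0.036 ] [ 0.43827462 -0.07827176  0.018     ]
ang/row 7.110630425063436
[-7.1, 0.1, -0.4, -0.0308, 0.0321, -0.0032]
[-14.2, 0.1, -0.8, -0.0655, 0.0619, -0.0063]
[-21.3, 0.2, -1.2, -0.1039, 0.0892, -0.0095]
[-28.4, 0.3, -1.6, -0.1458, 0.1137, -0.0127]
[-35.5, 0.4, -2.0, -0.191, 0.1349, -0.0158]
```

View pics/w15.png

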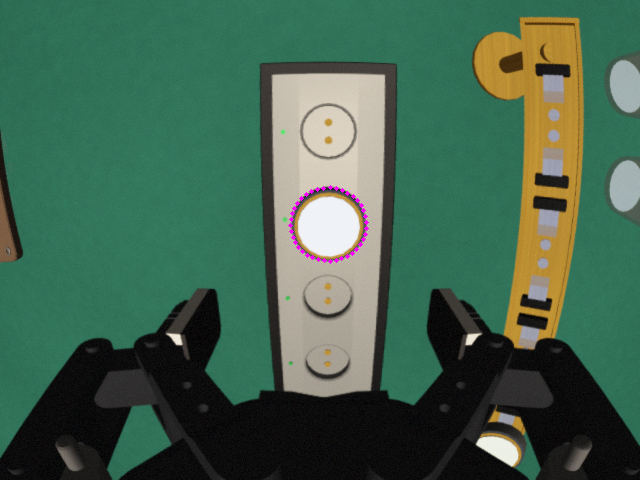

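```bash
python3 - <<'E'
from h import *
d=np.load('dock.npy')+[-.0003,.0012,0];np.save('dock.npy',d)
st();path([.522,-.275,.18],tilt(-3),5)
E
```

```text
t 22.77 pos [ 0.4372 -0.0779  0.1562] yang -5.01 z [-0.008  0.005 -1.   ] F [ 0.1  0.1 -0.3] open 85.2 q [-0.41 -0.16  2.19  0.    1.12 -0.32]
ang/row 7.110630425063436
[-7.1, 0.1, -0.4, -0.0316, 0.0255, -0.0051]
[-14.2, 0.1, -0.8, -0.0664, 0.0488, -0.0102]
[-21.3, 0.2, -1.2, -0.1044, 0.0694, -0.0153]
[-28.4, 0.3, -1.6, -0.1453, 0.087, -0.0204]
[-35.5, 0.4, -2.0, -0.1889, 0.1015, -0.0255]
```

Request:
move_arm --plan '[[[-7, 0, -0.4, -0.032, 0.025, -0.008, 0.085], [-14, 0, -0.8, -0.066, 0.049, -0.016, 0.085], [-21, 0, -1.2, -0.104, 0.069, -0.02, 0.085], [-28, 0.3, -1.6, -0.145, 0.087, -0.025, 0.085], [-35.5, 0.4, -2, -0.189, 0.101, -0.026, 0.085]]]'

```text
time: 23.4
eef_pos: [0.5221, -0.2768, 0.1812]
tcp_rot: [0.691, 0.656, 0.208, 0.22]
contact_force: [0.6, -0.0, -0.1]
opening: 0.999
```

```bash
cat > look1.py <<'E'
from h import *
import sys
for i in range(3): read_camera('scene')
st();T=tilt(-3);Tn=-T[:,2];g=np.array([.5801,-.2786,.078])
C=cal('wrist');c,ax,a=lens('wrist',proj('wrist',g+.027*Tn)[0],thr=150);print(c,ax,a)
for z in (.076,.078):
    L=onz('wrist',c,z+.027*np.cos(np.radians(35)),C);O=L-.027*Tn;print(O.round(4),np.linalg.norm(L-C[1][:3,3]))
rows([(O+.05*Tn,T),(O+.009*Tn,T)])
rl=np.array([O+T[:,0]*(a)+T[:,1]*b for a in np.linspace(-.07,.335,20) for b in(-.0205,.0205)])
save('wrist',sys.argv[1],np.vstack([rl,[O+.025*Tn+.028*(np.cos(t)*T[:,0]+np.sin(t)*T[:,1]) for t in np.linspace(0,6.28,30)]]))
save('side','s'+sys.argv[1])
E
python3 look1.py w16
```

```text
t 23.55 pos [ 0.5202 -0.2767  0.179 ] yang -3.37 z [ 0.571 -0.03  -0.821] F [ 0.3 -0.5 -0.1] open 85.0 q [-0.84 -0.08  2.16  0.66  0.72 -1.21]
[314.24725342 233.61468506] (65.14441680908203, 67.81086730957031) 3563
[ 0.5836 -0.2794  0.076 ] 0.24725068322277002
[ 0.5823 -0.2786  0.078 ] 0.2447515483532865
[-0.1, -0.1, -0.2, -0.0001, -0.0074, 0.0685]
[-0.1, -0.1, -0.2, -0.0002, -0.0073, 0.1095]
```

View pics/w16.png

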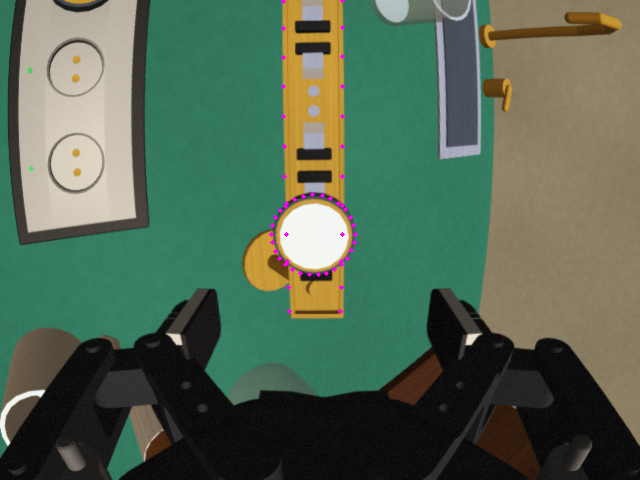

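View pics/sw16.png

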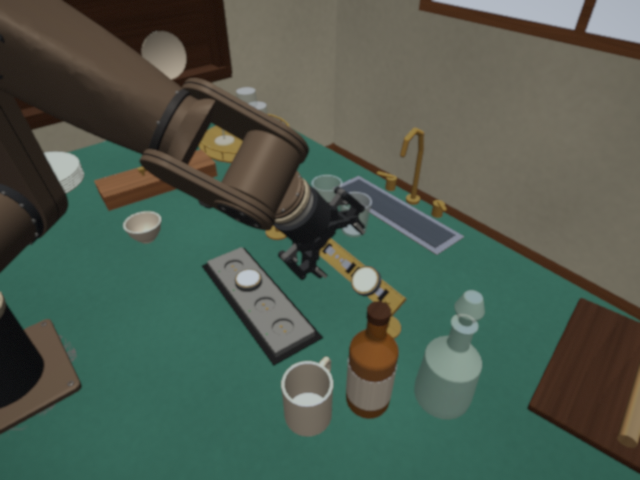

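Request:
move_arm --plan '[[[0, 0, -0.2, 0, -0.003, 0.02, 0.085], [0, 0, -0.2, 0, -0.007, 0.04, 0.085], [0, 0, -0.2, 0, -0.007, 0.06, 0.085], [0, 0, -0.2, 0, -0.007, 0.068, 0.085], [0, 0, -0.2, 0, -0.007, 0.07, 0.085]]]'

```text
time: 24.32
eef_pos: [0.5562, -0.2747, 0.1187]
tcp_rot: [0.69, 0.659, 0.207, 0.217]
contact_force: [-0.6, 0.7, 0.3]
opening: 0.994
```

```bash
python3 look1.py w17
```

```text
t 24.48 pos [ 0.5561 -0.2757  0.1195] yang -2.73 z [ 0.573 -0.028 -0.819] F [0.1 0.3 0.2] open 84.7 q [-0.78  0.08  2.13  0.76  0.59 -1.31]
[320.21685791 279.79257202] (83.64923858642578, 92.03962707519531) 6171
[ 0.5834 -0.2794  0.076 ] 0.18303468601886982
[ 0.5821 -0.2783  0.078 ] 0.18038102999195998
[-0.0, -0.1, 0.2, -0.001, -0.0024, -0.0009]
[-0.0, -0.1, 0.2, -0.001, -0.0024, 0.0401]
```

View pics/w17.png

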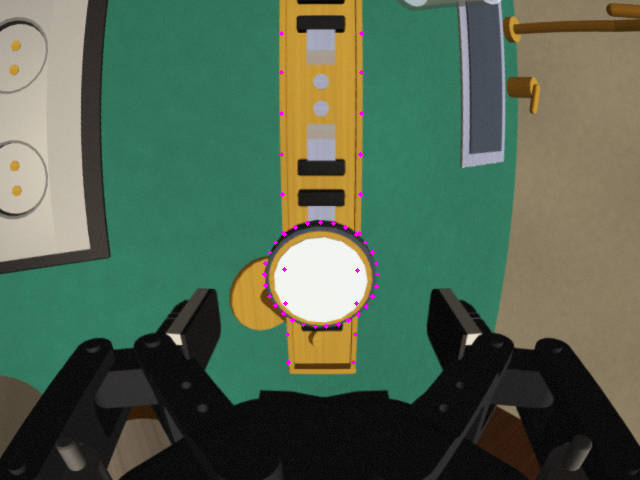

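View pics/sw17.png

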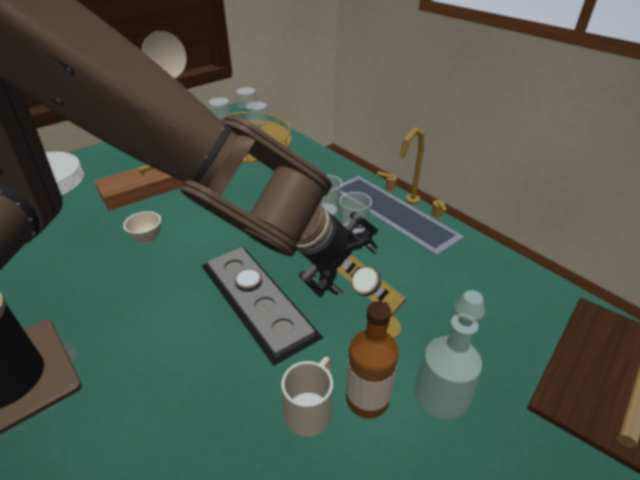

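Request:
move_arm --plan '[[[0, 0, 0.2, -0.001, -0.002, 0.015, 0.085], [0, 0, 0.2, -0.001, -0.002, 0.03, 0.085], [0, 0, 0.2, -0.001, -0.002, 0.038, 0.085], [0, 0, 0.2, -0.001, -0.002, 0.04, 0.085], [0, 0, 0.2, -0.001, -0.002, 0.04, 0.06]]]'

```text
time: 25.25
eef_pos: [0.5772, -0.2781, 0.0853]
tcp_rot: [0.692, 0.657, 0.207, 0.217]
contact_force: [-0.0, 0.3, -0.0]
opening: 0.815
```

Request:
move_arm --plan '[[[0, 0, 0, 0, 0, 0, 0.03], [0, 0, 0, 0, 0, 0, 0.03], [0, 0, 0, 0, 0, 0, 0.03], [0, 0, 0, 0, 0, 0, 0.03], [0, 0, 0, 0, 0, 0, 0.03]]]' --force 60

```text
time: 25.88
eef_pos: [0.5772, -0.2782, 0.0864]
tcp_rot: [0.691, 0.657, 0.207, 0.218]
contact_force: [-6.1, 1.2, 6.5]
opening: 0.626
```

```bash
python3 - <<'E'
from h import *
st();T=tilt(-3);Tn=-T[:,2];O=np.array([.5828,-.2789,.077]);
p=get_state()['eef_pos'];print('TCP in light',(T.T@(p-O)).round(4));save('wrist','w18')
E
```

```text
t 25.88 pos [ 0.5772 -0.2782  0.0864] yang -2.95 z [ 0.573 -0.029 -0.819] F [-6.1  1.2  6.5] open 53.5 q [-0.76  0.18  2.1   0.83  0.53 -1.36]
TCP in light [ 0.0004  0.0007 -0.0109]
```

View pics/w18.png

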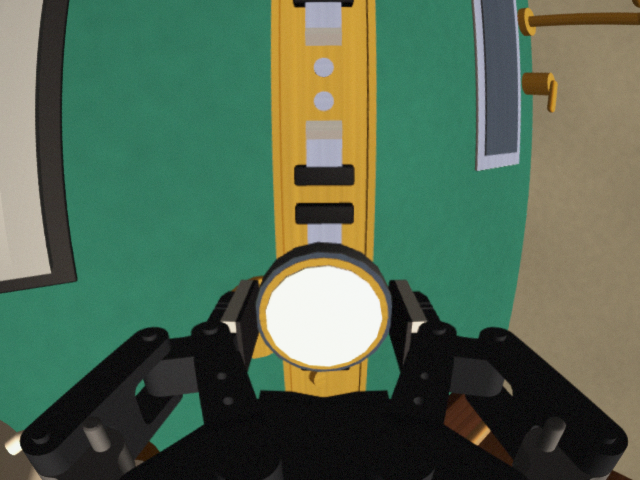

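Request:
move_arm --plan '[[[0, 0, 0, 0, 0, -0.004, 0.03], [0, 0, 0, 0, 0, -0.01, 0.03], [0, 0, 0, 0, 0, -0.02, 0.03], [0, 0, 0, 0, 0, -0.035, 0.03], [0, 0, 0, 0, 0, -0.055, 0.03]]]'

```text
time: 26.55
eef_pos: [0.5448, -0.2765, 0.1321]
tcp_rot: [0.691, 0.657, 0.207, 0.218]
contact_force: [-0.7, -0.7, -1.0]
opening: 0.622
```

```bash
python3 - <<'E'
from h import *
read_camera('scene');st()
d=np.load('dock.npy');w=wells(d,2,0)[::2];print(w.round(4),np.degrees(d[2]))
c,ax,a=lens('wrist',(323,315),thr=150)
g=get_calibration('wrist');K=np.array(g['mtx']);H=np.array(g['hand_eye'])
o,dd=ray('wrist',c,(K,H));X=o+dd*(-.0165-o[2])/dd[2];print('lens in tool',X.round(4),ax)
path([w[1][0]+.001,w[1][1],.13],down(-5.1),5);save('wrist','w19')
E
```

```text
t 26.6 pos [ 0.5451 -0.2774  0.1347] yang -2.87 z [ 0.575 -0.031 -0.818] F [ 1.2  0.2 -0.4] open 53.6 q [-0.8   0.04  2.15  0.74  0.62 -1.29]
[[ 0.4263 -0.2137  0.018 ]
 [ 0.4323 -0.146   0.018 ]
 [ 0.4383 -0.0783  0.018 ]
 [ 0.4443 -0.0105  0.018 ]] -5.054168308340573
lens in tool [ 0.0005 -0.0008 -0.0165] (99.02096557617188, 114.9458236694336)
ang/row 7.052339931871058
[7.0, -0.1, 0.4, 0.0282, -0.0182, -0.0119]
[14.1, -0.2, 0.8, 0.0549, -0.0372, -0.0244]
[21.1, -0.3, 1.3, 0.08, -0.0572, -0.0375]
[28.2, -0.4, 1.7, 0.1036, -0.078, -0.0512]
[35.2, -0.5, 2.1, 0.1256, -0.0996, -0.0654]
```

Request:
move_arm --plan '[[[7, 0, 0.4, 0.028, -0.018, -0.012, 0.03], [14, 0, 0.8, 0.055, -0.037, -0.024, 0.03], [21, -0.3, 1.3, 0.08, -0.057, -0.037, 0.03], [28, -0.4, 1.7, 0.104, -0.078, -0.051, 0.03], [35.2, -0.5, 2.1, 0.126, -0.0996, -0.065, 0.03]]]'

```text
time: 27.32
eef_pos: [0.4327, -0.1444, 0.1288]
tcp_rot: [0.738, 0.675, -0.001, -0.002]
contact_force: [0.6, -0.0, -1.0]
opening: 0.619
```

```bash
python3 - <<'E'
from h import *
for i in range(3): read_camera('scene')
st();d=np.load('dock.npy');w=wells(d,2,0)[::2]
save('wrist','w20',wells(d))
st();rows([([w[1][0]+.0006,w[1][1]-.0005,z],down(-5.1)) for z in(.04,.0195)])
E
```

```text
t 27.48 pos [ 0.4338 -0.1446  0.1283] yang -4.97 z [-0.     0.002 -1.   ] F [-0.1  0.1 -0.7] open 53.3 q [-0.54 -0.09  2.18  0.    1.05 -0.46]
t 27.52 pos [ 0.434  -0.1452  0.1285] yang -5.03 z [ 0.001  0.001 -1.   ] F [ 0.1 -0.1 -0.2] open 53.1 q [-0.55 -0.09  2.18  0.    1.05 -0.46]
[0.0, -0.1, 0.1, -0.0015, -0.001, 0.0885]
[0.0, -0.1, 0.1, -0.0015, -0.001, 0.109]
```

View pics/w20.png

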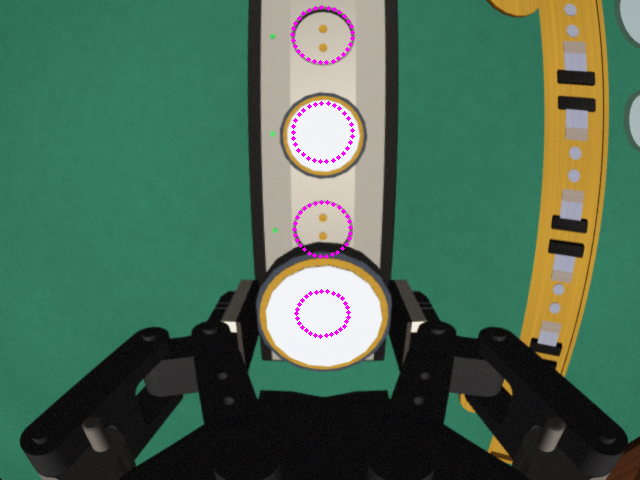

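Request:
move_arm --plan '[[[0, 0, 0, -0.001, -0.001, 0.02, 0.03], [0, 0, 0, -0.001, -0.001, 0.045, 0.03], [0, 0, 0, -0.001, -0.001, 0.07, 0.03], [0, 0, 0, -0.001, -0.001, 0.085, 0.03], [0, 0, 0, -0.001, -0.001, 0.09, 0.03]]]'

```text
time: 28.15
eef_pos: [0.4326, -0.1463, 0.0376]
tcp_rot: [0.738, 0.675, 0.001, -0.001]
contact_force: [0.3, 0.7, -0.6]
opening: 0.626
```

```bash
python3 - <<'E'
from h import *
for i in range(2): read_camera('scene')
st();d=np.load('dock.npy');w=wells(d,2,0)[::2]
save('wrist','w21',wells(d))
C=cal('wrist');c,ax,a=lens('wrist',(323,150),thr=150);print('well3 light',c,onz('wrist',c,.036,C).round(4),w[2])
st();rows([([w[1][0]+.0006,w[1][1]-.0005,z],down(-5.1)) for z in(.02,)])
E
```

```text
t 28.25 pos [ 0.4331 -0.1463  0.0384] yang -5.05 z [ 0.001  0.001 -1.   ] F [-0.3  0.3 -1.4] open 53.3 q [-0.55  0.07  2.23  0.    0.85 -0.46]
well3 light [322.43191528 135.89559937] [ 0.4381 -0.0791  0.036 ] [ 0.43827462 -0.07827176  0.018     ]
t 28.35 pos [ 0.4336 -0.1465  0.0393] yang -5.03 z [ 0.002  0.    -1.   ] F [-0.4 -0.1 -0.9] open 53.1 q [-0.55  0.07  2.23  0.    0.85 -0.46]
[0.1, -0.0, 0.1, -0.0001, -0.0008, 0.0193]
```

View pics/w21.png

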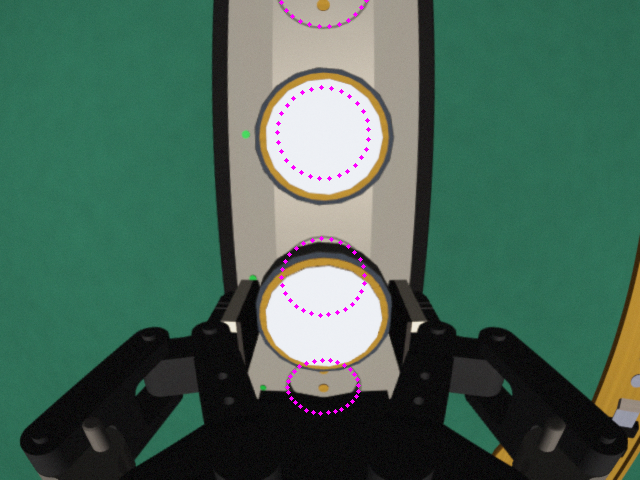

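Request:
move_arm --plan '[[[0, 0, 0, 0, -0.0006, 0.006, 0.03], [0, 0, 0, 0, -0.0006, 0.012, 0.03], [0, 0, 0, 0, -0.0006, 0.016, 0.03], [0, 0, 0, 0, -0.0006, 0.018, 0.03], [0, 0, 0, 0, -0.0006, 0.0195, 0.03]]]'

```text
time: 28.98
eef_pos: [0.4331, -0.1464, 0.0197]
tcp_rot: [0.737, 0.675, 0.001, 0.0]
contact_force: [-0.4, 3.3, 7.0]
opening: 0.624
```

Request:
move_arm --plan '[[[0, 0, 0, 0, 0, 0.001, 0.03], [0, 0, 0, 0, 0, 0.0015, 0.03], [0, 0, 0, 0, 0, 0.002, 0.03], [0, 0, 0, 0, 0, 0.002, 0.03], [0, 0, 0, 0, 0, 0.002, 0.03]]]'

```text
time: 29.6
eef_pos: [0.4332, -0.1464, 0.0196]
tcp_rot: [0.737, 0.676, 0.001, -0.001]
contact_force: [-6.2, 3.2, 15.6]
opening: 0.625
```

Request:
move_arm --plan '[[[0, 0, 0, 0, 0, 0, 0.065], [0, 0, 0, 0, 0, 0, 0.08], [0, 0, 0, 0, 0, 0, 0.085], [0, 0, 0, 0, 0, -0.04, 0.085], [0, 0, 0, 0, 0, -0.09, 0.085]]]'

```text
time: 30.22
eef_pos: [0.4319, -0.1459, 0.1091]
tcp_rot: [0.737, 0.675, -0.0, -0.003]
contact_force: [0.6, -0.6, 0.5]
opening: 0.998
```

Request:
move_arm --plan '[[[0, 0, 0, 0, 0, -0.03, 0.085], [0, 0, 0, 0, 0, -0.06, 0.085], [0, 0, 0, 0, 0, -0.06, 0.085], [0, 0, 0, 0, 0, -0.06, 0.085], [0, 0, 0, 0, 0, -0.06, 0.085]]]'

```text
time: 30.85
eef_pos: [0.4312, -0.1455, 0.1672]
tcp_rot: [0.737, 0.675, -0.0, -0.004]
contact_force: [-1.0, 0.0, -0.5]
opening: 0.998
```

```bash
python3 - <<'E'
from h import *
st();d=np.load('dock.npy');w=wells(d,2,0)[::2]
t=np.linspace(0,6.28,40)
save('wrist','w22',np.vstack([np.c_[c[0]+.028*np.cos(t),c[1]+.028*np.sin(t),np.full(40,.034)] for c in w[1:3]]))
save('side','s22');save('scene','sc22')
rs=[]
for n,g in(('scene',(488,333)),('side',(209,202))):
    c,ax,a=lens(n,np.array(g),thr=150);print(n,c,ax,a,onz(n,c,.027).round(4));rs.append(ray(n,c))
X,e=tri(rs);print(X,e)
E
```

```text
t 30.85 pos [ 0.4312 -0.1455  0.1672] yang -5.02 z [-0.006  0.006 -1.   ] F [-1.   0.  -0.5] open 85.3 q [-0.55 -0.14  2.15  0.    1.14 -0.46]
scene [488.85037231 332.98382568] (19.32174301147461, 24.059263229370117) 396 [0.5299 0.2501 0.027 ]
side [207.30995178 195.75254822] (7.752195835113525, 16.648075103759766) 101 [0.5293 0.2474 0.027 ]
[0.52975871 0.24984274 0.02586789] [np.float64(0.0006027713135193065), np.float64(0.000602771313519197)]
```

View pics/w22.png

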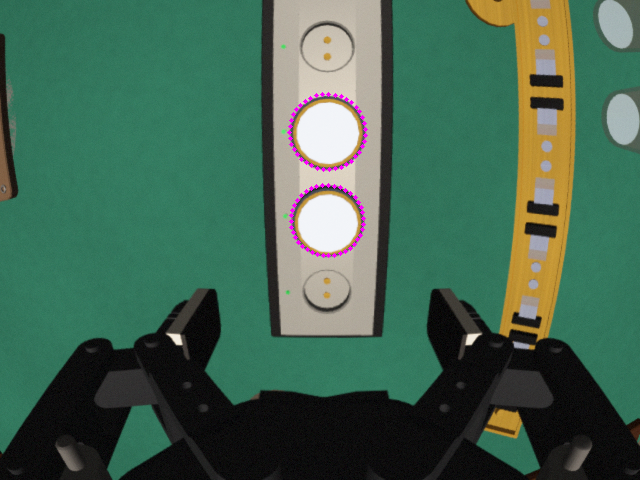

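View pics/sc22.png

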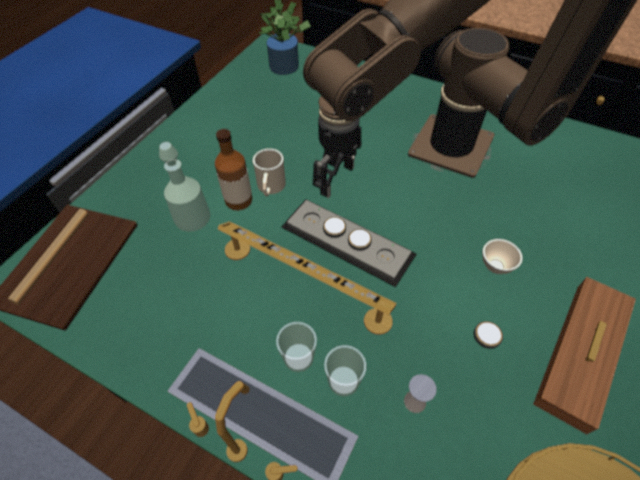

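```bash
python3 - <<'E'
from h import *
st();path([.528,.245,.15],down(20),9)
E
```

```text
t 31.1 pos [ 0.4319 -0.146   0.1684] yang -5.02 z [-0.005  0.004 -1.   ] F [ 0.5 -0.1 -0.2] open 84.9 q [-0.55 -0.14  2.15  0.    1.14 -0.46]
ang/row 2.780195566345481
[-0.0, -0.0, -2.8, 0.0356, 0.0214, 0.0021]
[-0.1, -0.1, -5.6, 0.0741, 0.0398, 0.0042]
[-0.1, -0.1, -8.3, 0.1151, 0.0549, 0.0063]
[-0.1, -0.1, -11.1, 0.1585, 0.0665, 0.0085]
[-0.1, -0.2, -13.9, 0.2039, 0.0741, 0.0107]
```

Request:
move_arm --plan '[[[0, 0, -2.8, 0.036, 0.021, 0.0, 0.085], [0, 0, -5.6, 0.074, 0.04, 0.0, 0.085], [0, 0, -8.3, 0.115, 0.055, 0.003, 0.085], [0, 0, -11, 0.158, 0.067, 0.006, 0.085], [0, 0, -14, 0.204, 0.074, 0.01, 0.085]]]'

```text
time: 31.72
eef_pos: [0.5241, 0.0521, 0.1587]
tcp_rot: [0.649, 0.761, 0.0, -0.003]
contact_force: [0.9, -0.6, -0.5]
opening: 1.0
```

```bash
python3 - <<'E'
from h import *
st();path([.528,.245,.14],down(20),5)
E
```

```text
t 31.73 pos [0.5241 0.0521 0.1587] yang 9.06 z [-0.004  0.004 -1.   ] F [ 0.9 -0.6 -0.5] open 85.4 q [-0.1   0.03  2.    0.    1.11 -0.26]
ang/row 2.189125636034902
[-0.0, -0.1, -2.2, 0.0354, 0.012, 0.0039]
[-0.1, -0.1, -4.4, 0.0722, 0.0216, 0.0078]
[-0.1, -0.2, -6.6, 0.1104, 0.0285, 0.0117]
[-0.1, -0.2, -8.8, 0.1496, 0.0328, 0.0156]
[-0.2, -0.3, -10.9, 0.1898, 0.0343, 0.0195]
```

Request:
move_arm --plan '[[[0, 0, -2, 0.035, 0.012, 0.004, 0.085], [0, 0, -4, 0.072, 0.022, 0.008, 0.085], [0, 0, -6.6, 0.11, 0.028, 0.012, 0.085], [-0.1, -0.2, -9, 0.15, 0.033, 0.015, 0.085], [-0.2, -0.3, -11, 0.19, 0.034, 0.019, 0.085]]]'

```text
time: 32.35
eef_pos: [0.5278, 0.2465, 0.1403]
tcp_rot: [0.573, 0.82, 0.0, 0.0]
contact_force: [0.4, -0.4, -0.1]
opening: 0.998
```

```bash
cat > look5.py <<'E'
from h import *
import sys
for i in range(3): read_camera('scene')
st();C=cal('wrist');c,ax,a=lens('wrist',proj('wrist',[.53,.249,.027])[0],thr=150);L=onz('wrist',c,.027,C);print(c,ax,a,L.round(4))
rows([([L[0],L[1],z],down(20)) for z in (.05,.009)])
t=np.linspace(0,6.28,40)
save('wrist',sys.argv[1],np.c_[L[0]+.028*np.cos(t),L[1]+.028*np.sin(t),np.full(40,.025)])
E
python3 look5.py w23
```

```text
t 32.5 pos [0.527  0.2466 0.1399] yang 20.23 z [-0. -0. -1.] F [-0.4 -0.7 -0.8] open 85.0 q [ 0.26  0.18  1.88 -0.    1.08 -0.09]
[328.19168091 222.88833618] (61.205421447753906, 63.066864013671875) 3120 [0.5287 0.2506 0.027 ]
[-0.0, 0.0, 0.1, 0.0043, 0.003, 0.0901]
[-0.0, 0.0, 0.1, 0.0044, 0.003, 0.1311]
```

View pics/w23.png

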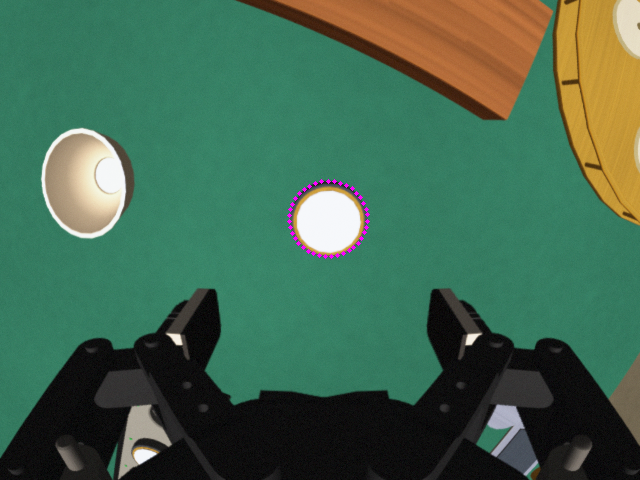

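Request:
move_arm --plan '[[[0, 0, 0, 0.004, 0.003, 0.04, 0.085], [0, 0, 0, 0.004, 0.003, 0.08, 0.085], [0, 0, 0, 0.004, 0.003, 0.11, 0.085], [0, 0, 0, 0.004, 0.003, 0.125, 0.085], [0, 0, 0, 0.004, 0.003, 0.13, 0.08]]]'

```text
time: 33.22
eef_pos: [0.5292, 0.2488, 0.0098]
tcp_rot: [0.574, 0.819, -0.0, -0.0]
contact_force: [-0.9, -0.6, 1.1]
opening: 0.936
```

Request:
move_arm --plan '[[[0, 0, 0, 0, 0, 0, 0.06], [0, 0, 0, 0, 0, 0, 0.03], [0, 0, 0, 0, 0, 0, 0.03], [0, 0, 0, 0, 0, 0, 0.03], [0, 0, 0, 0, 0, 0, 0.03]]]'

```text
time: 33.85
eef_pos: [0.5308, 0.2491, 0.0118]
tcp_rot: [0.574, 0.819, 0.001, 0.001]
contact_force: [-0.8, -0.6, 6.9]
opening: 0.627
```

```bash
python3 - <<'E'
from h import *
st();save('wrist','w24')
E
```

```text
t 33.85 pos [0.5308 0.2491 0.0118] yang 20.01 z [ 0.003 -0.    -1.   ] F [-0.8 -0.6  6.9] open 53.5 q [ 0.27  0.37  1.92 -0.    0.85 -0.08]
```

View pics/w24.png

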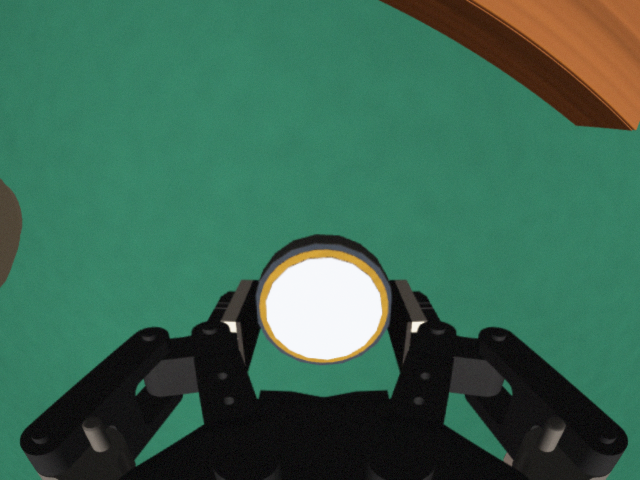

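Request:
move_arm --plan '[[[0, 0, 0, 0, 0, -0.02, 0.03], [0, 0, 0, 0, 0, -0.05, 0.03], [0, 0, 0, 0, 0, -0.09, 0.03], [0, 0, 0, 0, 0, -0.12, 0.03], [0, 0, 0, 0, 0, -0.12, 0.03]]]'

```text
time: 34.52
eef_pos: [0.5324, 0.2499, 0.1356]
tcp_rot: [0.573, 0.819, 0.004, 0.003]
contact_force: [0.0, -0.5, -1.0]
opening: 0.625
```

```bash
python3 - <<'E'
from h import *
st();c,ax,a=lens('wrist',(323,310),thr=150);print(c,ax)
g=get_calibration('wrist');K=np.array(g['mtx']);H=np.array(g['hand_eye'])
o,d=ray('wrist',c,(K,H));X=o+d*(-.0152-o[2])/d[2];print('lens in tool',X.round(4));save('wrist','w25');save('side','s25')
path([.44,-.0125,.13],down(-5.1),6)
E
```

```text
t 34.52 pos [0.5324 0.2499 0.1356] yang 20.02 z [ 0.01   0.002 -1.   ] F [ 0.  -0.5 -1. ] open 53.4 q [ 0.27  0.19  1.88 -0.    1.06 -0.08]
[323.43304443 307.95068359] (100.90541076660156, 115.29373931884766)
lens in tool [ 0.0039 -0.0005 -0.0152]
ang/row 4.184518945535889
[0.0, 0.0, 4.2, -0.0458, -0.0218, 0.0001]
[0.0, 0.0, 8.4, -0.088, -0.047, 0.0001]
[0.0, 0.0, 12.6, -0.1261, -0.0752, 0.0002]
[0.0, 0.0, 16.7, -0.1601, -0.106, 0.0003]
[0.0, 0.0, 20.9, -0.1898, -0.1388, 0.0003]
```

View pics/s25.png

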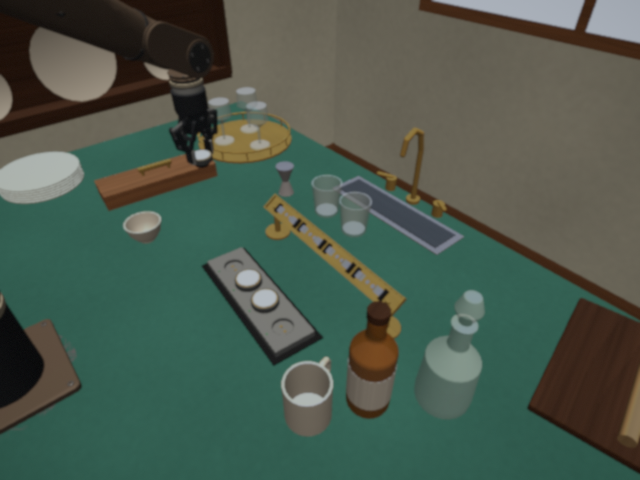

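Request:
move_arm --plan '[[[0, 0, 4, -0.046, -0.022, 0, 0.03], [0, 0, 8, -0.088, -0.047, 0, 0.03], [0, 0, 12.6, -0.126, -0.075, 0, 0.03], [0, 0, 17, -0.16, -0.106, 0, 0.03], [0, 0, 21, -0.19, -0.139, 0, 0.03]]]'

```text
time: 35.3
eef_pos: [0.4617, 0.0216, 0.1283]
tcp_rot: [0.714, 0.7, -0.001, -0.001]
contact_force: [1.1, 0.3, -0.9]
opening: 0.626
```

```bash
python3 - <<'E'
from h import *
st();rows([([.4445,-.0144,.13],down(-5.1)),([.4445,-.0144,.042],down(-5.1))])
E
```

```text
t 35.3 pos [0.4617 0.0216 0.1283] yang -1.13 z [-0.004 -0.    -1.   ] F [ 1.1  0.3 -0.9] open 53.5 q [-0.17 -0.08  2.17 -0.    1.05 -0.15]
[-0.2, 0.0, 4.0, -0.0363, -0.0165, -0.0017]
[-0.2, 0.0, 4.0, -0.0363, -0.0162, 0.0863]
```

Request:
move_arm --plan '[[[0, 0, 2, -0.018, -0.008, 0, 0.03], [-0.2, 0, 4, -0.036, -0.0163, 0, 0.03], [-0.2, 0, 4, -0.036, -0.0163, 0.03, 0.03], [-0.2, 0, 4, -0.036, -0.0163, 0.06, 0.03], [-0.2, 0, 4, -0.036, -0.0163, 0.07, 0.03]]]'

```text
time: 35.92
eef_pos: [0.4415, -0.0134, 0.055]
tcp_rot: [0.738, 0.675, -0.002, -0.003]
contact_force: [-0.5, -0.1, -1.6]
opening: 0.625
```

```bash
python3 - <<'E'
from h import *
read_camera('scene');read_camera('scene');read_camera('scene')
st();d=np.load('dock.npy');save('wrist','w26',np.vstack([wells(d),dockpts(d)]))
st();rows([([.4445,-.0144,.04],down(-5.1)),([.4445,-.0144,.02],down(-5.1))])
E
```

```text
t 36.08 pos [ 0.4439 -0.0139  0.0577] yang -5.13 z [-0.002  0.    -1.   ] F [ 0.7  0.6 -0.3] open 53.3 q [-0.26  0.    2.25 -0.    0.89 -0.17]
t 36.12 pos [ 0.4448 -0.0141  0.0586] yang -5.13 z [ 0. -0. -1.] F [ 0.4 -0.1 -0.7] open 53.5 q [-0.26  0.    2.25 -0.    0.89 -0.17]
[0.0, 0.0, -0.0, -0.0003, -0.0002, 0.0186]
[0.0, 0.0, -0.0, -0.0003, -0.0002, 0.0386]
```

View pics/w26.png

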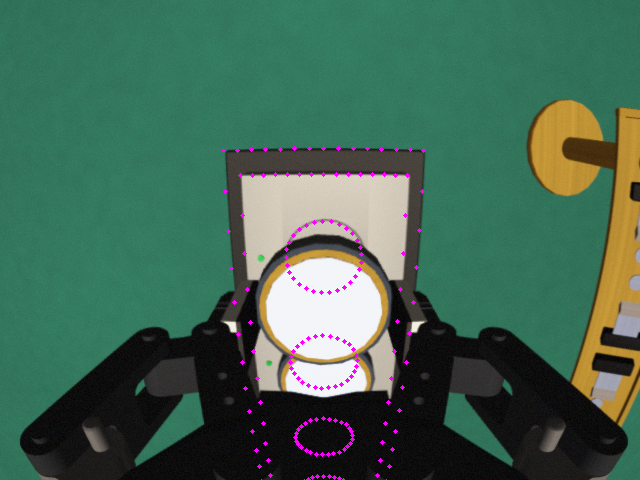

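Request:
move_arm --plan '[[[0, 0, 0, 0, 0, 0.012, 0.03], [0, 0, 0, 0, 0, 0.022, 0.03], [0, 0, 0, 0, 0, 0.03, 0.03], [0, 0, 0, 0, 0, 0.034, 0.03], [0, 0, 0, 0, 0, 0.036, 0.03]]]'

```text
time: 36.75
eef_pos: [0.4447, -0.0141, 0.0223]
tcp_rot: [0.738, 0.675, -0.0, 0.0]
contact_force: [-0.7, -1.0, -1.3]
opening: 0.625
```

Request:
move_arm --plan '[[[0, 0, 0, 0, 0, 0.001, 0.03], [0, 0, 0, 0, 0, 0.002, 0.03], [0, 0, 0, 0, 0, 0.003, 0.03], [0, 0, 0, 0, 0, 0.003, 0.03], [0, 0, 0, 0, 0, 0.003, 0.03]]]'

```text
time: 37.38
eef_pos: [0.4449, -0.0141, 0.0207]
tcp_rot: [0.738, 0.675, -0.001, -0.0]
contact_force: [-3.6, 0.7, 9.7]
opening: 0.623
```

Contact at the predicted depth (20.7 mm). Release and rise.

Request:
move_arm --plan '[[[0, 0, 0, 0, 0, 0, 0.065], [0, 0, 0, 0, 0, 0, 0.08], [0, 0, 0, 0, 0, 0, 0.085], [0, 0, 0, 0, 0, -0.04, 0.085], [0, 0, 0, 0, 0, -0.09, 0.085]]]'

```text
time: 38.0
eef_pos: [0.4437, -0.0138, 0.1103]
tcp_rot: [0.738, 0.675, -0.002, -0.002]
contact_force: [0.8, -0.2, 0.7]
opening: 0.996
```

Request:
move_arm --plan '[[[0, 0, 0, -0.03, 0, -0.03, 0.085], [0, 0, 0, -0.05, 0, -0.06, 0.085], [0, 0, 0, -0.05, 0, -0.08, 0.085], [0, 0, 0, -0.05, 0, -0.08, 0.085], [0, 0, 0, -0.05, 0, -0.08, 0.085]]]'

```text
time: 38.62
eef_pos: [0.439, -0.0633, 0.189]
tcp_rot: [0.738, 0.675, -0.002, -0.003]
contact_force: [-0.3, -0.6, -0.6]
opening: 0.998
```

```bash
cat > cov.py <<'E'
from fit import *
import sys
mk={}
for n in('scene','side'):
    read_camera(n);r=cut_out(n,'cover');print(n,[(round(x['p'],2),x['pixels'].sum(),x['centre']) for x in r]);mk[n]=r[0]['pixels'].astype(np.float32)
C=[boxpts(.049,.153,0,.043),boxpts(.006,.045,.054,.066)]
x0=np.array([.468,.428,np.radians(85)])
p,f=fit(C,mk,x0);print(p.round(4),np.degrees(p[2]),f)
np.save('cover1.npy',p)
E
python3 - <<'E'
from h import *
read_camera('scene');st();d=np.load('dock.npy');w=wells(d,2,0)[::2]
t=np.linspace(0,6.28,40)
save('wrist','w27',np.vstack([np.c_[c[0]+.028*np.cos(t),c[1]+.028*np.sin(t),np.full(40,.034)] for c in w[1:]]))
save('side','s27');save('scene','sc27')
E
python3 cov.py
```

```text
t 38.67 pos [ 0.4388 -0.0631  0.1887] yang -5.09 z [-0.008  0.002 -1.   ] F [-0.3 -0.2 -1.2] open 85.5 q [-0.37 -0.2   2.16 -0.    1.19 -0.28]
scene [(0.6, np.int64(9045), [582.8, 353.7])]
side [(0.6, np.int64(3118), [144.4, 181.5])]
[0.4711 0.4281 1.4785] 84.71141384745721 0.2510128617286682
```

View pics/w27.png

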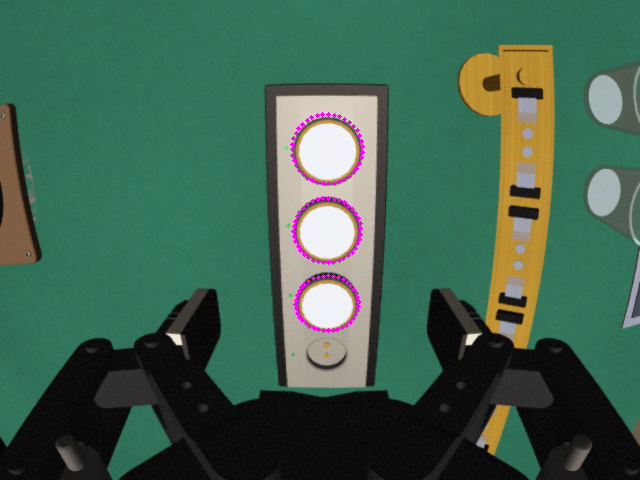

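View pics/s27.png

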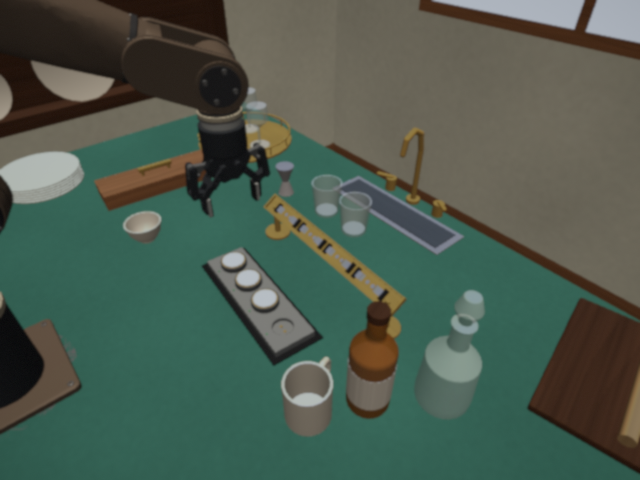

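```bash
python3 - <<'E'
from h import *
st();path([.47,.428,.19],down(84.7),10)
E
```

```text
t 39.02 pos [ 0.4395 -0.0635  0.1899] yang -5.1 z [-0.006  0.001 -1.   ] F [ 0.8  0.7 -0.1] open 84.9 q [-0.37 -0.2   2.16 -0.    1.19 -0.28]
ang/row 8.980123518890268
[-0.0, -0.0, -9.0, 0.0398, 0.0196, -0.0001]
[-0.0, -0.1, -18.0, 0.0829, 0.0354, -0.0002]
[-0.1, -0.1, -26.9, 0.1288, 0.0471, -0.0003]
[-0.1, -0.1, -35.9, 0.1773, 0.0543, -0.0003]
[-0.1, -0.1, -44.9, 0.2277, 0.0566, -0.0003]
```

Request:
move_arm --plan '[[[0, 0, -9, 0.04, 0.02, 0, 0.085], [0, 0, -18, 0.083, 0.035, 0, 0.085], [0, 0, -27, 0.129, 0.047, 0, 0.085], [0, 0, -36, 0.177, 0.054, 0, 0.085], [0, 0, -45, 0.228, 0.057, 0, 0.085]]]'

```text
time: 39.65
eef_pos: [0.517, 0.16, 0.1896]
tcp_rot: [0.421, 0.907, -0.001, -0.003]
contact_force: [2.1, -0.2, 0.5]
opening: 0.997
```

```bash
python3 - <<'E'
from h import *
st();path([.47,.428,.18],down(84.7),5)
E
```

```text
t 39.65 pos [0.517  0.16   0.1896] yang 40.18 z [-0.005  0.001 -1.   ] F [ 2.1 -0.2  0.5] open 85.1 q [ 0.11  0.03  1.94  0.    1.17 -0.59]
ang/row 8.904832499684478
[-0.0, -0.1, -8.9, 0.0386, 0.0346, 0.002]
[-0.0, -0.1, -17.8, 0.0817, 0.0661, 0.0039]
[-0.1, -0.2, -26.7, 0.129, 0.094, 0.006]
[-0.1, -0.2, -35.6, 0.1803, 0.1178, 0.008]
[-0.1, -0.3, -44.5, 0.235, 0.137, 0.0101]
```

Request:
move_arm --plan '[[[0, 0, -9, 0.039, 0.035, 0.002, 0.06], [0, 0, -18, 0.082, 0.066, 0.004, 0.06], [0, 0, -27, 0.129, 0.094, 0.006, 0.06], [0, 0, -36, 0.18, 0.118, 0.008, 0.06], [0, 0, -44.5, 0.235, 0.137, 0.01, 0.06]]]'

```text
time: 40.28
eef_pos: [0.4697, 0.4297, 0.1798]
tcp_rot: [0.044, 0.999, 0.0, -0.003]
contact_force: [0.3, 0.6, 0.7]
opening: 0.7
```

```bash
cat > lookc.py <<'E'
from fit import *
import sys
z=float(sys.argv[2]) if len(sys.argv)>2 else 0
for i in range(3): read_camera('scene')
st();C=cal('wrist');im=read_camera('wrist');hsv=cv2.cvtColor(im,cv2.COLOR_RGB2HSV)
m=((hsv[...,0]>=17)&(hsv[...,0]<30)&(hsv[...,1]>140)&(hsv[...,2]>120)).astype(np.uint8);m[300:]=0;m[:,:240]=0;m[:,420:]=0
k,l,s,c=cv2.connectedComponentsWithStats(m);i=1+np.argmax(s[1:,4])
cs,_=cv2.findContours((l==i).astype(np.uint8),cv2.RETR_EXTERNAL,cv2.CHAIN_APPROX_NONE)
W=np.array([onz('wrist',p[0],.066+z,C)[:2] for p in max(cs,key=len)],np.float32)
r=cv2.minAreaRect(W);b=cv2.boxPoints(r);print('handle',np.round(r[0],4),np.round(r[1],4))
e=b[1]-b[0] if np.linalg.norm(b[1]-b[0])>np.linalg.norm(b[2]-b[1]) else b[2]-b[1]
yaw=np.degrees(np.arctan2(e[1],e[0]))-90;yaw=(yaw+90)%180-90;phi=yaw+180 if yaw<-60 else yaw
print('phi',phi);rows([([r[0][0],r[0][1],.048+z],down(phi))])
save('wrist',sys.argv[1],place(np.vstack([boxpts(.049,.153,.043,.043),boxpts(.006,.045,.066,.066)]),r[0][0],r[0][1],np.radians(phi),z))
E
python3 lookc.py w28; python3 -c "
from h import *
rows([([.4711,.4281,.048],down(84.7))])"
```

```text
t 40.42 pos [0.4684 0.4303 0.1794] yang 84.93 z [-0.006  0.    -1.   ] F [ 0.1 -0.6  0.1] open 60.2 q [ 0.58  0.25  1.72  0.    1.18 -0.9 ]
handle [0.4696 0.4287] [0.0117 0.0892]
phi 84.43854
[-0.0, -0.3, 0.4, -0.0011, -0.0, 0.1315]
[-0.0, -0.3, -0.0, -0.002, 0.0004, 0.1316]
```

View pics/w28.png

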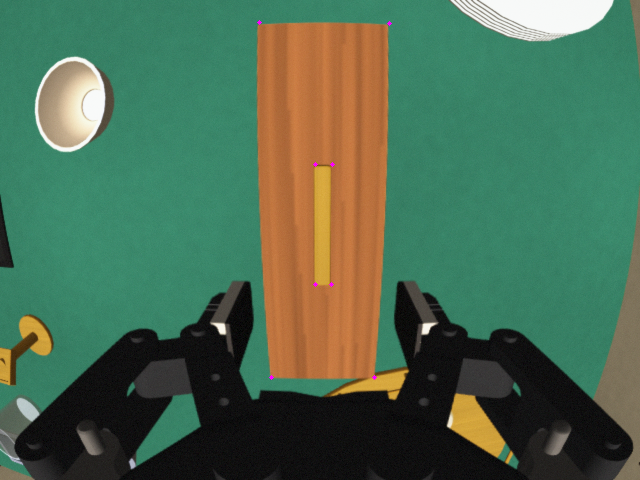

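Request:
move_arm --plan '[[[0, 0, 0.3, -0.001, 0, 0.035, 0.06], [0, -0.2, 0.3, -0.001, 0, 0.075, 0.06], [0, -0.2, 0.3, -0.001, 0, 0.11, 0.06], [0, -0.2, 0.3, -0.001, 0, 0.125, 0.06], [0, -0.2, 0.3, -0.001, 0, 0.13, 0.05]]]'

```text
time: 41.15
eef_pos: [0.4706, 0.4269, 0.0492]
tcp_rot: [0.05, 0.999, -0.0, -0.001]
contact_force: [-0.1, 0.4, 0.4]
opening: 0.585
```

Request:
move_arm --plan '[[[0, 0, 0, 0, 0, 0, 0.03], [0, 0, 0, 0, 0, 0, 0], [0, 0, 0, 0, 0, 0, 0], [0, 0, 0, 0, 0, 0, 0], [0, 0, 0, 0, 0, 0, 0]]]' --force 60

```text
time: 41.78
eef_pos: [0.4717, 0.4276, 0.0512]
tcp_rot: [0.05, 0.999, 0.0, -0.0]
contact_force: [-0.5, -1.5, 5.8]
opening: 0.117
```

```bash
python3 - <<'E'
from h import *
p,f=st();d=down(f);print('handle in tool',d.T@(np.array([.4696,.4287,0])-[p[0],p[1],0]))
E
```

```text
t 41.77 pos [0.4717 0.4276 0.0512] yang 84.31 z [-0.     0.001 -1.   ] F [-0.5 -1.5  5.8] open 10.0 q [ 0.58  0.4   1.79  0.    0.95 -0.89]
handle in tool [0.00219986 0.00085761 0.        ]
```

Request:
move_arm --plan '[[[0, 0, 0, 0, 0, -0.02, 0.0], [0, 0, 0, 0, 0, -0.05, 0.0], [0, 0, 0, 0, 0, -0.09, 0.0], [0, 0, 0, 0, 0, -0.13, 0.0], [0, 0, 0, 0, 0, -0.16, 0]]]'

```text
time: 42.4
eef_pos: [0.4714, 0.4275, 0.2133]
tcp_rot: [0.05, 0.999, 0.001, 0.0]
contact_force: [0.0, 0.3, -2.8]
opening: 0.116
```

```bash
python3 - <<'E'
from h import *
st();save('wrist','w29');save('side','s29')
path([.4355,-.114,.21],down(-5.1),15)
E
```

```text
t 42.4 pos [0.4714 0.4275 0.2133] yang 84.32 z [ 0.001  0.001 -1.   ] F [ 0.   0.3 -2.8] open 9.9 q [ 0.58  0.22  1.69  0.    1.23 -0.89]
ang/row 5.961609954708339
[0.0, 0.0, 6.0, -0.0213, -0.0381, 0.0003]
[0.1, 0.0, 11.9, -0.0395, -0.0769, 0.0006]
[0.1, 0.0, 17.9, -0.0546, -0.1162, 0.0009]
[0.2, 0.0, 23.8, -0.0666, -0.1557, 0.0012]
[0.2, 0.0, 29.8, -0.0755, -0.1952, 0.0014]
```

View pics/w29.png

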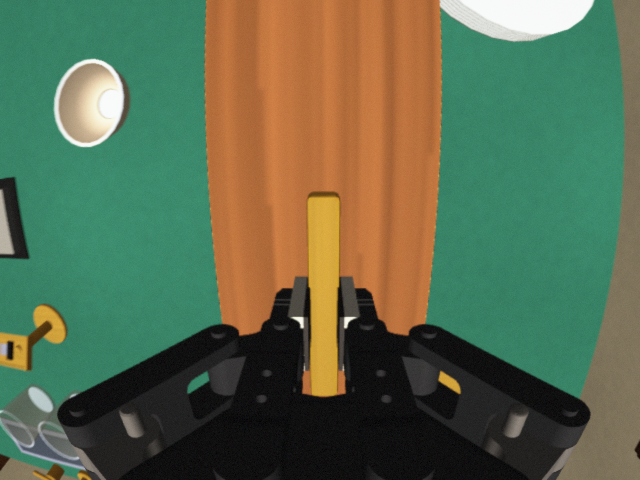

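Request:
move_arm --plan '[[[0, 0, 6, -0.021, -0.038, 0, 0.0], [0, 0, 12, -0.04, -0.077, 0, 0.0], [0, 0, 18, -0.055, -0.116, 0, 0.0], [0, 0, 24, -0.067, -0.156, 0, 0.0], [0, 0, 30, -0.075, -0.195, 0, 0]]]'

```text
time: 43.12
eef_pos: [0.5276, 0.2256, 0.2133]
tcp_rot: [0.308, 0.951, 0.003, 0.001]
contact_force: [0.6, 0.5, -3.7]
opening: 0.121
```

```bash
python3 - <<'E'
from h import *
st();path([.4355,-.115,.21],down(-5.1),10)
E
```

```text
t 43.12 pos [0.5276 0.2256 0.2133] yang 54.12 z [ 0.003  0.005 -1.   ] F [ 0.6  0.5 -3.7] open 10.4 q [ 0.23  0.08  1.85  0.    1.21 -0.72]
ang/row 5.921719927532263
[0.0, -0.0, 5.9, -0.0249, -0.0308, 0.0002]
[0.1, -0.0, 11.8, -0.047, -0.0626, 0.0003]
[0.1, -0.1, 17.8, -0.0664, -0.0953, 0.0004]
[0.1, -0.1, 23.7, -0.0829, -0.1287, 0.0006]
[0.1, -0.1, 29.6, -0.0967, -0.1624, 0.0007]
```

Request:
move_arm --plan '[[[0, 0, 6, -0.025, -0.031, 0, 0.0], [0, 0, 12, -0.047, -0.063, 0, 0.0], [0, 0, 18, -0.066, -0.095, 0, 0.0], [0, 0, 24, -0.083, -0.129, 0, 0.0], [0, 0, 29.6, -0.097, -0.162, 0, 0]]]'

```text
time: 43.75
eef_pos: [0.5096, 0.0365, 0.2102]
tcp_rot: [0.542, 0.84, 0.002, -0.001]
contact_force: [-0.6, 0.4, -2.6]
opening: 0.12
```

```bash
python3 - <<'E'
from h import *
st();path([.4355,-.1149,.19],down(-5.05),5)
E
```

```text
t 43.75 pos [0.5096 0.0365 0.2102] yang 24.32 z [-0.     0.005 -1.   ] F [-0.6  0.4 -2.6] open 10.2 q [-0.13 -0.06  2.    0.01  1.21 -0.56]
ang/row 5.875004923740479
[0.0, -0.1, 5.9, -0.0263, -0.0237, 0.0039]
[0.0, -0.1, 11.7, -0.0502, -0.0488, 0.0077]
[0.0, -0.2, 17.6, -0.0717, -0.075, 0.0116]
[0.0, -0.2, 23.5, -0.0908, -0.1021, 0.0155]
[0.0, -0.3, 29.4, -0.1075, -0.13, 0.0194]
```

Request:
move_arm --plan '[[[0, 0, 6, -0.026, -0.024, 0, 0.0], [0, -0.1, 12, -0.05, -0.049, 0, 0.0], [0, -0.2, 18, -0.072, -0.075, 0.003, 0.0], [0, -0.2, 24, -0.091, -0.102, 0.01, 0.0], [0, -0.3, 29.4, -0.1075, -0.13, 0.019, 0]]]'

```text
time: 44.38
eef_pos: [0.4339, -0.1153, 0.1886]
tcp_rot: [0.739, 0.674, -0.0, -0.001]
contact_force: [-0.1, -0.0, -3.4]
opening: 0.123
```

```bash
python3 - <<'E'
from fit import *
for i in range(3): read_camera('scene')
p,f=st();d=np.load('dock.npy')
c=down(f)@np.array([.0026,0,0])+p
P=np.vstack([boxpts(.049,.153,0,.043),boxpts(.006,.045,.054,.066)])
pts=np.vstack([place(P,c[0],c[1],np.radians(f),p[2]-.0512),dockpts(d)])
for n in('wrist','scene','side'): save(n,'k_'+n,pts)
rows([([.4355,-.1149,z],down(-5.05)) for z in(.1,.057)])
E
```

```text
t 44.52 pos [ 0.4335 -0.1149  0.1881] yang -5.2 z [-0.003  0.002 -1.   ] F [ 0.2 -0.  -3.5] open 10.5 q [-0.49 -0.19  2.15  0.    1.18 -0.4 ]
[0.0, -0.0, 0.0, -0.0006, 0.0001, 0.0899]
[0.0, -0.0, 0.0, -0.0007, 0.0001, 0.1329]
```

View pics/k_wrist.png

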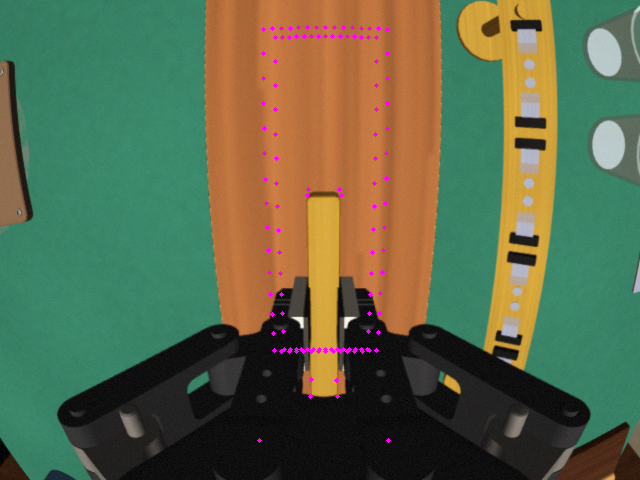

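View pics/k_scene.png

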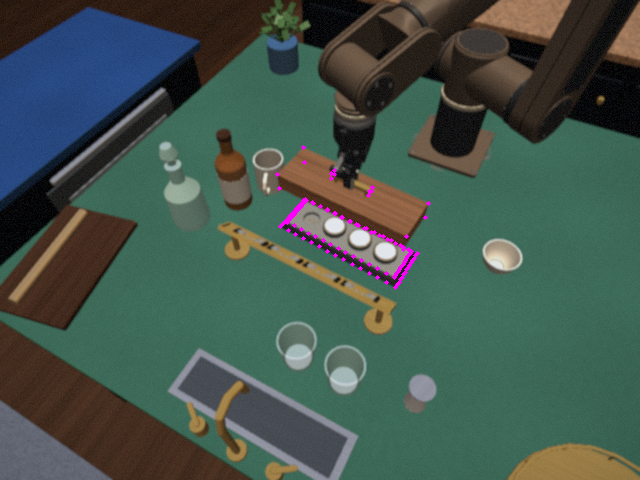

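View pics/k_side.png

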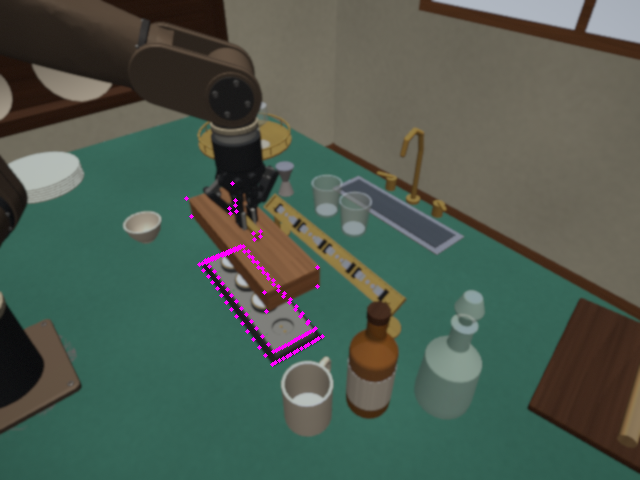

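Request:
move_arm --plan '[[[0, 0, 0, 0, 0.0005, 0.02, 0.0], [0, 0, 0, 0, 0.0005, 0.045, 0.0], [0, 0, 0, 0, 0.0005, 0.07, 0.0], [0, 0, 0, 0, 0.0005, 0.085, 0.0], [0, 0, 0, 0, 0.0005, 0.09, 0]]]'

```text
time: 45.3
eef_pos: [0.4358, -0.1137, 0.0991]
tcp_rot: [0.737, 0.676, 0.0, -0.001]
contact_force: [-0.7, -0.2, -3.0]
opening: 0.117
```

```bash
python3 - <<'E'
from fit import *
for i in range(3): read_camera('scene')
p,f=st();d=np.load('dock.npy')
mk={}
for n in('scene','side'):
    read_camera(n);r=cut_out(n,'cover');print(n,[(round(x['p'],2),x['pixels'].sum(),x['centre']) for x in r]);mk[n]=r[0]['pixels'].astype(np.float32)
    save(n,'m_'+n)
print(d)
C=[boxpts(.049,.153,0,.043)]
for z in (p[2]-.0512,):
    print('both',fit(C,mk,np.array([.436,-.113,-.09]),z=z))
    for n in mk: print(n,fit(C,{n:mk[n]},np.array([.436,-.113,-.09]),z=z))
E
```

```text
t 45.45 pos [ 0.4365 -0.1144  0.1005] yang -5.0 z [ 0.001  0.    -1.   ] F [-0.1 -0.1 -3.2] open 10.1 q [-0.48 -0.06  2.21  0.    0.99 -0.4 ]
scene [(0.58, np.int64(5980), [353.9, 220.8]), (0.27, np.int64(3348), [315.5, 271.9]), (0.22, np.int64(1826), [348.0, 254.1])]
side [(0.76, np.int64(6171), [266.8, 290.3])]
[ 0.4352793  -0.11213957 -0.08821188]
both (array([ 0.43705686, -0.11467691, -0.07698086]), np.float64(0.3412941098213196))
scene (array([ 0.43502051, -0.11346535, -0.08760732]), np.float64(0.09078177064657211))
side (array([ 0.43778282, -0.11545771, -0.08369403]), np.float64(0.22965280711650848))
```

View pics/m_side.png

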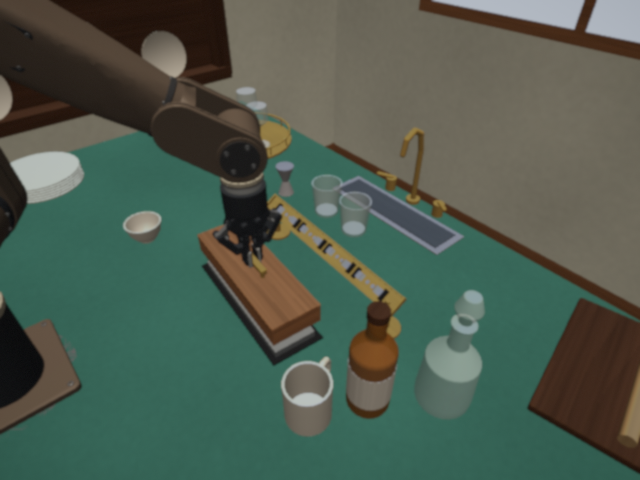

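View pics/m_scene.png

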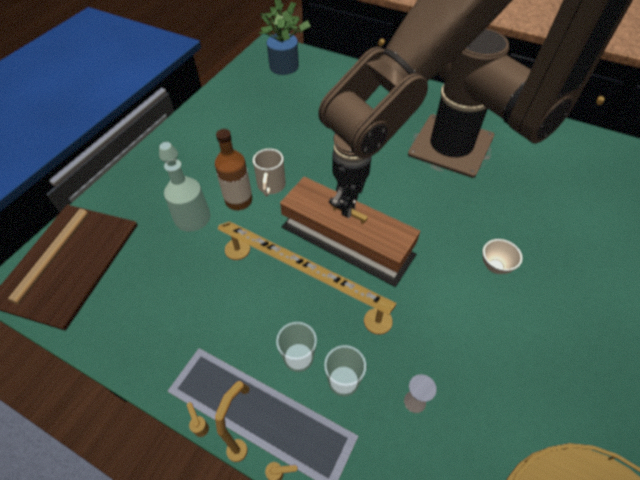

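Request:
move_arm --plan '[[[0, 0, 0, 0.001, 0, 0.01, 0.0], [0, 0, 0, 0.001, 0, 0.02, 0.0], [0, 0, 0, 0.001, 0, 0.028, 0.0], [0, 0, 0, 0.001, 0, 0.034, 0.0], [0, 0, 0, 0.001, 0, 0.038, 0]]]'

```text
time: 46.38
eef_pos: [0.4363, -0.1135, 0.062]
tcp_rot: [0.737, 0.675, 0.0, 0.0]
contact_force: [0.1, -0.4, -3.5]
opening: 0.125
```

```bash
python3 - <<'E'
from fit import *
st()
E
```

```text
t 46.38 pos [ 0.4363 -0.1135  0.062 ] yang -5.03 z [ 0.001  0.    -1.   ] F [ 0.1 -0.4 -3.5] open 10.7 q [-0.48  0.01  2.23  0.    0.9  -0.39]
```

Request:
move_arm --plan '[[[0, 0, 0, 0, 0, 0.002, 0.0], [0, 0, 0, 0, 0, 0.004, 0.0], [0, 0, 0, 0, 0, 0.006, 0.0], [0, 0, 0, 0, 0, 0.008, 0.0], [0, 0, 0, 0, 0, 0.008, 0]]]'

```text
time: 47.0
eef_pos: [0.4365, -0.1136, 0.0551]
tcp_rot: [0.737, 0.676, 0.0, -0.0]
contact_force: [-3.5, 1.1, 5.1]
opening: 0.123
```

Seated at the expected height with contact. Release and retreat.

Request:
move_arm --plan '[[[0, 0, 0, 0, 0, 0, 0.02], [0, 0, 0, 0, 0, 0, 0.04], [0, 0, 0, 0, 0, 0, 0.045], [0, 0, 0, 0, 0, -0.03, 0.045], [0, 0, 0, 0, 0, -0.07, 0.05]]]'

```text
time: 47.62
eef_pos: [0.4355, -0.1131, 0.1247]
tcp_rot: [0.737, 0.675, -0.0, -0.002]
contact_force: [1.1, 0.6, -0.2]
opening: 0.586
```

Request:
move_arm --plan '[[[0, 0, 0, 0, 0, -0.05, 0.06], [0, 0, 0, 0, 0, -0.09, 0.06], [0, 0, 0, 0, 0, -0.09, 0.06], [0, 0, 0, 0, 0, -0.09, 0.06], [0, 0, 0, 0, 0, -0.09, 0.06]]]'

```text
time: 48.25
eef_pos: [0.4348, -0.1129, 0.2128]
tcp_rot: [0.737, 0.675, -0.001, -0.003]
contact_force: [-0.1, 0.0, 0.0]
opening: 0.702
```

```bash
python3 lookc.py w30 0.004; python3 - <<'E'
from fit import *
d=np.load('dock.npy');mk={}
for n in('scene','side'):
    read_camera(n);r=cut_out(n,'cover');mk[n]=r[0]['pixels'].astype(np.float32);save(n,'z_'+n)
C=[boxpts(.049,.153,0,.043),boxpts(.006,.045,.054,.066)]
for z in (0.,.004,.012,.02): print(z,fit(C,{'scene':mk['scene']},np.array([.436,-.113,-.09]),z=z))
print(d)
E
```

```text
t 48.4 pos [ 0.4352 -0.1131  0.2134] yang -5.02 z [-0.005  0.003 -1.   ] F [ 0.  -0.2  0.5] open 60.2 q [-0.48 -0.21  2.12  0.    1.24 -0.39]
handle [ 0.4359 -0.111 ] [0.0893 0.0116]
phi -4.975281
[-0.3, -0.2, -0.0, 0.0018, 0.0011, 0.1617]
0.0 (array([ 0.43246091, -0.11317873, -0.08891425]), np.float64(0.021949153393507004))
0.004 (array([ 0.43533926, -0.11253966, -0.08893828]), np.float64(0.019163135439157486))
0.012 (array([ 0.44065963, -0.11074845, -0.08960627]), np.float64(0.021260593086481094))
0.02 (array([ 0.44635078, -0.1093255 , -0.08965299]), np.float64(0.03211864456534386))
[ 0.4352793  -0.11213957 -0.08821188]
```

View pics/w30.png

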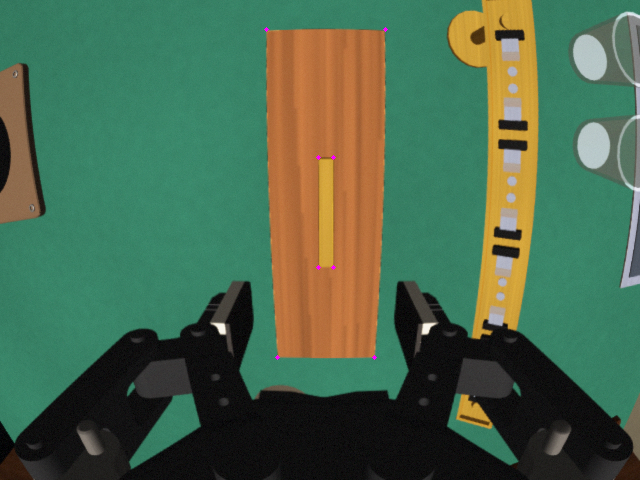

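View pics/z_side.png

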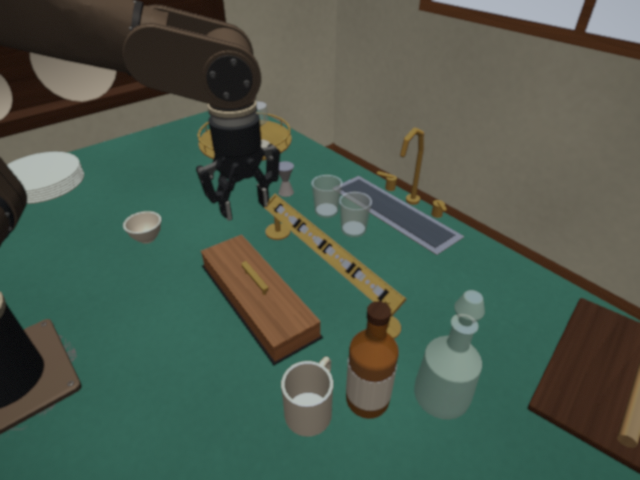

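View pics/z_scene.png

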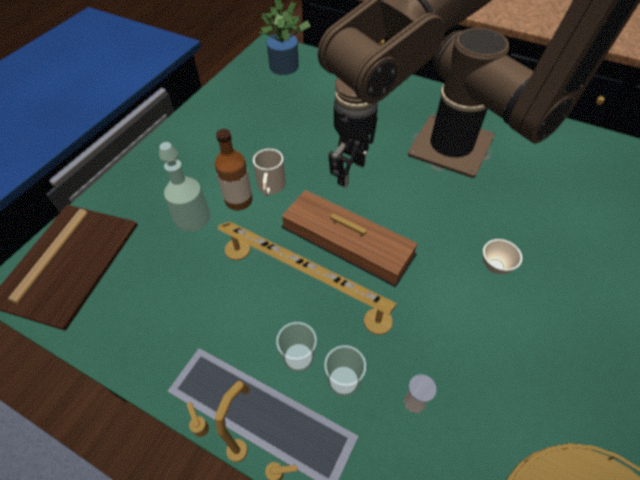

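```bash
python3 -c "
from plant import *
print(ticket.sign_off(), get_state()['time'])"
```

```text
the job is handed in; nothing more can be done
the job is handed in; nothing more can be done
```

The job is handed in at about 49 s of the 210 s allowed. All three lights that were there are on charge with the cover back on.

- **Cover off:** I lifted it off the dock and set it flat on the clear counter to the left.
- **Lights:** Only seats 1 and 4 of the rail held lights. I unsnapped the seat 4 light into well 3 and the seat 1 light into well 2. The loose light5 went into well 4, and well 1 stays empty.
- **Seating checks:** Each light met the well floor within about 0.3 mm of the height expected from its grip. The wrist pictures afterwards showed each one centred in its well, lens up.
- **Cover on:** It met the flange at the expected height. The wrist picture and the scene fit put it at (0.435–0.436, −0.111 to −0.113) m, turned −5°. The dock was measured at (0.435, −0.112) m, so it sits within about 1 mm. The gripper was open and about 14 cm above the handle when I handed in.
- **Other things:** The glasses, bottles and crockery look unmoved in the last scene and side pictures; I checked that by eye only.
- **Disagreements:** The side camera read up to about 3 mm different from the scene and wrist cameras at several steps. While I was lowering the cover, its fit was poor because the arm partly blocked the view. I did not see the possible knock to the cover or light5 happen.

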